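# Load the vial shaker, snap its cover down and set the speed

### The job

Get the bench shaker ready to run: stand every capped vial from the blue tray upright in a well of the shaker's rack, each fully down in its own well, without tipping any over. Then set the clear cover squarely on the box, press down all four snap tabs around its edge until every one has clicked under the rim, and turn the speed dial to 4. Leave the stone, jar and screwdriver as they are.

Things in the scene. Friction and masses are not known exactly. Their poses are not given: they have to be found in the camera images.
- shaker: bench shaker with a square vial box on top; stands firm, never moves. Origin: on the bench, straight under the box's middle; z up, +x to its back, -x to its front panel with the dial. White case: x -165 to +100 mm, y -110 to +110 mm, top at z 50 mm. Grey open vial box: 126 mm square outside, rim at z 89 mm, with a 4 mm thick lip round the rim that reaches 70 mm out from the middle
- rack (a point): middle of the rack plate's top inside the vial box (80 mm above the bench, 9 mm below the box rim; box inside 120 mm square); axes as the shaker's. Six round wells: centres at x -26 and +26 mm, y -36, 0 and +36 mm from here; 28 mm across, 16 mm deep, flat floors
- tray: shallow blue tray, 200 mm square, that holds the vials at the start and never moves; floor 3 mm above the bench, walls 12 mm high. Origin: middle of its underside. It lies to one side of the shaker, the cover to the other side
- vial0_mid (a point): middle (half-way up) of capped vial 0, standing in the tray at the start: brown glass, 24 mm across (foot tapered to 21 mm), 50 mm tall, straight up to 40 mm, then an aluminium cap 20 mm across; 35 g; z up. Fully down in a well, 34 mm of it shows above the rack plate and this point is 89 mm above the bench. None if this vial is absent (three to five are there)
- vial1_mid (a point): middle (half-way up) of capped vial 1, standing in the tray at the start: brown glass, 24 mm across (foot tapered to 21 mm), 50 mm tall, straight up to 40 mm, then an aluminium cap 20 mm across; 35 g; z up. Fully down in a well, 34 mm of it shows above the rack plate and this point is 89 mm above the bench. None if this vial is absent (three to five are there)
- vial2_mid (a point): middle (half-way up) of capped vial 2, standing in the tray at the start: brown glass, 24 mm across (foot tapered to 21 mm), 50 mm tall, straight up to 40 mm, then an aluminium cap 20 mm across; 35 g; z up. Fully down in a well, 34 mm of it shows above the rack plate and this point is 89 mm above the bench. None if this vial is absent (three to five are there)
- vial3_mid (a point): middle (half-way up) of capped vial 3, standing in the tray at the start: brown glass, 24 mm across (foot tapered to 21 mm), 50 mm tall, straight up to 40 mm, then an aluminium cap 20 mm across; 35 g; z up. Fully down in a well, 34 mm of it shows above the rack plate and this point is 89 mm above the bench. None if this vial is absent (three to five are there)
- vial4_mid (a point): middle (half-way up) of capped vial 4, standing in the tray at the start: brown glass, 24 mm across (foot tapered to 21 mm), 50 mm tall, straight up to 40 mm, then an aluminium cap 20 mm across; 35 g; z up. Fully down in a well, 34 mm of it shows above the rack plate and this point is 89 mm above the bench. None if this vial is absent (three to five are there)
- cover_grip (a point): middle of the handle bar on the clear cover: grey bar 14 mm thick along x, 64 mm long along y, 12 mm high, open below, its middle 24 mm above the dome's flat top. Axes: the cover's, z up. 62 mm above the bench at the start (cover upright on the bench), 146 mm when seated on the box. A nudged cover only shifts; it stays upright
- cover_brim (a point): middle of the underside of the cover's brim, 57 mm below the handle bar's middle; axes as the cover's. Square clear cover, 240 to 340 g: dome 114 mm square, 33 mm high, brim 140 mm square. A rounded rib below reaches 5 mm lower and fits inside the box rim with 2.5 mm play all round; seated, the brim lies on the box rim. Any of the four quarter turns fits
- tab_a_pad (a point): place to press snap tab a (middle of the cover's +x side), on its upper face 20 mm out from its hinge; moves with the tab. x axis outwards along the tab, y along the hinge, z out of its upper face (up when open). Grey flap 36 mm wide, 29 mm long, 3 mm thick; hinge 75 mm from the cover's middle, 6 mm above the brim's underside
- tab_b_pad (a point): place to press snap tab b (middle of the cover's +y side), on its upper face 20 mm out from its hinge; moves with the tab. x axis outwards along the tab, y along the hinge, z out of its upper face (up when open). Grey flap 36 mm wide, 29 mm long, 3 mm thick; hinge 75 mm from the cover's middle, 6 mm above the brim's underside
- tab_c_pad (a point): place to press snap tab c (middle of the cover's -x side), on its upper face 20 mm out from its hinge; moves with the tab. x axis outwards along the tab, y along the hinge, z out of its upper face (up when open). Grey flap 36 mm wide, 29 mm long, 3 mm thick; hinge 75 mm from the cover's middle, 6 mm above the brim's underside
- tab_d_pad (a point): place to press snap tab d (middle of the cover's -y side), on its upper face 20 mm out from its hinge; moves with the tab. x axis outwards along the tab, y along the hinge, z out of its upper face (up when open). Grey flap 36 mm wide, 29 mm long, 3 mm thick; hinge 75 mm from the cover's middle, 6 mm above the brim's underside
- tab_a (a joint): angle of snap tab a (rad): 0 sticking straight out (open, as at the start), grows as its outer end is pressed down; past 0.6 it snaps on by itself to 1.5 (engaged: hangs down, its hook under the box lip). Let go sooner, it springs back to 0. Pressing the pad straight down takes 3 to 7 N and about 10 mm. It can engage only when the cover lies on the box
- tab_b (a joint): angle of snap tab b (rad): 0 sticking straight out (open, as at the start), grows as its outer end is pressed down; past 0.6 it snaps on by itself to 1.5 (engaged: hangs down, its hook under the box lip). Let go sooner, it springs back to 0. Pressing the pad straight down takes 3 to 7 N and about 10 mm. It can engage only when the cover lies on the box
- tab_c (a joint): angle of snap tab c (rad): 0 sticking straight out (open, as at the start), grows as its outer end is pressed down; past 0.6 it snaps on by itself to 1.5 (engaged: hangs down, its hook under the box lip). Let go sooner, it springs back to 0. Pressing the pad straight down takes 3 to 7 N and about 10 mm. It can engage only when the cover lies on the box
- tab_d (a joint): angle of snap tab d (rad): 0 sticking straight out (open, as at the start), grows as its outer end is pressed down; past 0.6 it snaps on by itself to 1.5 (engaged: hangs down, its hook under the box lip). Let go sooner, it springs back to 0. Pressing the pad straight down takes 3 to 7 N and about 10 mm. It can engage only when the cover lies on the box
- dial_grip (a point): speed dial on the shaker's top near its front (-x) right (-y) corner: point on the dial's upright axis, 7 mm below the top of its grip bar, 87 mm above the bench. Black skirt 44 mm across, 8 mm high, with an upright grip bar 42 mm long, 14 mm thick, 32 mm high; the bar lies along this point's x axis and turns with the dial; a white line on its -x half is the pointer
- dial (a joint): speed dial angle (rad): 0 at setting 0, grows clockwise seen from above, 0.524 (30 degrees) per click, end stops at 0 and 6 (3.14). Pointer towards the shaker's +y side at 0 (white dot), +x at 3, -y at 6; white ticks mark 1 to 6. It rests only in its clicks; about 0.07 N m turns it to the next. At the start it is at 0, 1 or 2
- stone_mid (a point): bystander: grey sharpening stone, 50 x 110 x 30 mm, lying beyond the shaker; its middle
- jar_mid (a point): bystander: closed jar, 60 mm across, 85 mm tall, beyond the shaker; its middle
- screwdriver_grip (a point): bystander: screwdriver 200 mm long, lying on the far part of the bench; a point on its handle
Things that resemble listed ones, but are neither listed nor needed, are in the scene too. Leave any red look-alike of the part that bears cover_grip alone.

How it is judged:
By the outcome, as a careful person would: the job done as asked, in the order asked, and still so for the second after the job is handed in, with the robot touching nothing.
Of vial0, vial1, vial2, vial3, vial4 only 3 to 5 are there at a start; the rules pass over those that are not, and their reading is None.
At some moment in a run one of cover may be knocked a few centimetres aside while the robot is not near it.
It also fails if it takes over 210 s, if anything falls off the work surface, if the arm or the gripper's body presses on something with over 40 N, if the wrist force passes 120 N, or if a joint passes its speed limit or range.

### The arm

A 6-joint arm with a two-finger parallel gripper is mounted at the origin on the work surface. World frame = base frame: x ahead of the robot, y to its left, z up, the work surface at z = 0. Lengths are in m, angles in rad, forces in N, time in s.
With the tool pointing down it reaches from about 0.35 to 0.775 m from the base axis. Payload 5.5 kg.
Tool frame: the origin (TCP) lies between the finger pads; the fingertips stand 11 mm ahead of it and the grasp point (between the pads) lies 8 mm behind it (tips_ahead is the distance from the TCP to the fingertips, in m); z points along the fingers, y is the line along which they close (so a half turn about z gives the same grasp; the last joint's range is limited). The gripper opens to 85 mm and grips with 20 to 120 N. Pads are 22 mm wide; open, the fingers measure 114 mm over their backs; the gripper's body (76 mm by 85 mm) begins 54 mm behind the grasp point. The pads swing forward as they close: fully open they stand 13 mm farther back than shut.
Start: joints at [1.187, 0.313, 0.046, 1.304, 0, 1.431], TCP at [0.139, 0.558, 0.242] pointing down, gripper open.
Joint ranges: [-2.76, 2.76], [-0.86, 1.69], [-1.03, 1.26], [-2.2, 2.34], [-1.47, 1.5], [-3.14, 3.14]. Speed limits (rad/s): [2.57, 2.57, 3.14, 3.14, 3.14, 3.14].

### API

Orientations are given as a unit quaternion [w, x, y, z].
In Python, from workcell import * gives the robot as it stands. The module is installed in compiled form; this text tells all that it offers.
- The arm moves only by the tool jog_arm, never from a script. Its argument "moves" is a list of rows, each an object with "fingers": the closure, from 0 (fully open) to 1 (shut); "slide": the shift along the tool's x, y, z in mm, a list of three; "angular": the turn, a rotation vector about the tool's x, y, z in degrees, a list of three. A call has 1 to 10 rows; each row is the pose to reach, as a shift and turn from the pose commanded when the call began, along the tool's axes at that moment; what a row does not reach only later rows make up. A row lasts 1/12 s, in which the tool goes at most 41.7 mm and 7.16 degrees, less where a joint would pass 70% of its speed; a pose out of reach is approached as far as the arm can. A call with a gripper value outside its range is refused whole. The fingers move at their own pace and stop on an object; "squeeze" is the grip in N (left out, the last holds). Time passes only in rows, so rows that repeat a pose let the fingers close. It gives the time, the measured TCP pose, the force, the opening and the grip force at its end, in the units of the state.
- get_state(): the state, without advancing time (a new reading comes with each control period).
- read_camera(name): name is "scene" or "top"; returns a dict with "color" (420x560x3 uint8, red, green, blue), "fovy" (degrees; the focal length in pixels is half the picture's height over the tangent of half this angle, whatever the lens; pixels are square), "cx", "cy" (the principal point, pixels), "world_from_camera" (4x4, takes a point from camera to world coordinates). Camera axes: x right, y down, z forward; pixel columns grow to the right and rows downward; lengths in m; the calibration is good to about 2 mm. A picture is of the moment at which its call begins. There is no depth.
- hand_in(): hands the job in; it is judged then, once.
Trained networks look in a picture, given as the dict that the camera call returned (one of the last four; its "shot" number tells which), for a name from the list of things; names that differ only in an ending like _2 or _b are one class to them, and where a whole thing is asked for, a point or a joint stands for the part that bears it (a point fixed in the world has none). Each returns a list of dicts, best first, with "p" (0 to 1); they miss things now and then, are a little off and sometimes report something else, mostly with a low value. They report only what shows in the picture. A call takes as long as a camera call. They do not tell look-alikes from the thing itself.
- look_for(target, picture): "point" ([column, row] in pixels, amid what is visible of it).
- tip_of(target, picture): "point" ([column, row] in pixels: a listed point, or the origin of a listed thing).
The state is a dict: "clock": time; "joint_pos": joint angles; "qvel": joint speeds; "tau": joint torques, N m; "tcp_pos": TCP position; "orientation": TCP orientation; "wrist_force": force on the tool from outside, world axes, zero at the start; "ft_torque": the same for the moment, N m; "finger_gap": finger opening in m; "grip_force": force on a finger pad.
Only numpy, scipy, OpenCV 4.12 (cv2) and the standard library are available. Lean on these libraries where they do the work, as an engineer would, in place of code of your own. Each camera call takes 0.05 s, during which the arm holds its last target. There are 200 camera calls.

## Working session

There is one attempt and no reset: what is moved stays moved. The work goes in short steps, Python scripts to look and compute and a tool call to move; the robot and the scene stay as the last step left them, time stands still between calls to the robot, and variables do not carry over. Pictures are saved under pics/ and viewed, at most 14 in all, crops included, and the job is handed in when it is done.

Besides the shell and the picture viewer there is one more tool, called after ">>>" as a command line: name --argument value ..., lists and objects as JSON in quotes. jog_arm: Moves the arm, as the interface text tells. Its arguments: {"type":"object","properties":{"moves":{"type":"array","items":{"type":"object","properties":{"fingers":{"type":"number"},"slide":{"type":"array","items":{"type":"number"}},"angular":{"type":"array","items":{"type":"number"}}}}},"squeeze":{"type":"number"}},"required":["moves"]}

```bash
mkdir -p pics; cat > h.py <<'E'
from workcell import *
import numpy as np, cv2
from scipy.spatial.transform import Rotation as R
def f(c): return 210/np.tan(np.radians(c["fovy"])/2)
def ray(c,p):
    T=np.array(c["world_from_camera"]); d=T[:3,:3]@np.array([(p[0]-c["cx"])/f(c),(p[1]-c["cy"])/f(c),1]); return T[:3,3],d
def atz(c,p,z):
    o,d=ray(c,p); return o+d*(z-o[2])/d[2]
def proj(c,P):
    T=np.array(c["world_from_camera"]); q=T[:3,:3].T@(np.array(P)-T[:3,3]); return q[:2]/q[2]*f(c)+[c["cx"],c["cy"]]
def save(c,n,box=None,s=1):
    im=c["color"][:,:,::-1]
    if box: im=im[box[1]:box[3],box[0]:box[2]]
    cv2.imwrite("pics/"+n,cv2.resize(im,None,fx=s,fy=s,interpolation=cv2.INTER_CUBIC))
E
python3 - <<'E'
from h import *
np.set_printoptions(precision=3,suppress=True)
s=get_state(); print(s)
for n in("scene","top"):
    c=read_camera(n); save(c,n+"0.png",None,1.42); print(n,c["fovy"],c["cx"],c["cy"],np.array(c["world_from_camera"]))
    for t,z in(("shaker",0),("rack",.08),("tray",0),("vial0_mid",.028),("cover_grip",.062),("cover_brim",.005),("tab_a_pad",.01),("dial_grip",.087)):
        for r in tip_of(t,c)[:6]: print(t,np.round(r["point"]),round(r["p"],2),atz(c,r["point"],z))
E
```

```text
{'clock': 0.0, 'joint_pos': array([ 1.187,  0.314,  0.045,  1.304, -0.   ,  1.431]), 'qvel': array([-0.002, -0.001, -0.001, -0.   , -0.001,  0.001]), 'tau': array([  0.001, -48.063,  29.853,   0.019,   0.   ,   0.   ]), 'tcp_pos': array([0.139, 0.558, 0.241]), 'orientation': array([-0.   ,  0.122,  0.993, -0.001]), 'wrist_force': array([ 0.99 , -0.62 , -0.535]), 'ft_torque': array([-0.007,  0.   ,  0.042]), 'grip_force': 0.0, 'finger_gap': 0.0854271704819129}
scene 52.95883222099052 282.6910509138522 205.31098442851223 [[-0.756  0.377 -0.535  1.252]
 [ 0.654  0.417 -0.631  0.849]
 [-0.014 -0.827 -0.562  0.768]
 [ 0.     0.     0.     1.   ]]
shaker [273. 226.] 0.96 [0.615 0.051 0.   ]
rack [276. 202.] 0.78 [0.599 0.05  0.08 ]
tray [231. 168.] 0.92 [ 0.502 -0.331  0.   ]
vial0_mid [231. 152.] 0.54 [ 0.457 -0.387  0.028]
cover_grip [433. 315.] 0.95 [0.614 0.588 0.062]
cover_grip [374. 240.] 0.58 [0.509 0.343 0.062]
cover_brim [374. 257.] 0.83 [0.505 0.35  0.005]
cover_brim [429. 332.] 0.73 [0.613 0.59  0.005]
tab_a_pad [291. 179.] 0.63 [ 0.4   -0.107  0.01 ]
tab_a_pad [467. 365.] 0.61 
[... 401 characters left out ...]
90. 195.] 0.78 [0.595 0.04  0.   ]
rack [289. 187.] 0.77 [0.602 0.044 0.08 ]
tray [410. 221.] 0.74 [ 0.501 -0.339  0.   ]
tray [307. 230.] 0.46 [ 0.481 -0.012  0.   ]
cover_grip [190. 216.] 0.95 [0.521 0.346 0.062]
cover_grip [393. 208.] 0.27 [ 0.534 -0.272  0.062]
cover_brim [116. 196.] 0.88 [0.603 0.596 0.005]
cover_brim [194. 221.] 0.57 [0.517 0.346 0.005]
cover_brim [194. 219.] 0.34 [0.522 0.345 0.005]
tab_a_pad [165. 230.] 0.69 [0.488 0.434 0.01 ]
tab_a_pad [190. 189.] 0.66 [0.619 0.357 0.01 ]
tab_a_pad [ 92. 186.] 0.47 [0.636 0.674 0.01 ]
dial_grip [306. 231.] 0.58 [ 0.465 -0.004  0.087]
dial_grip [426. 204.] 0.43 [ 0.54  -0.364  0.087]
dial_grip [333. 145.] 0.42 [ 0.732 -0.095  0.087]
```

View pics/scene0.png

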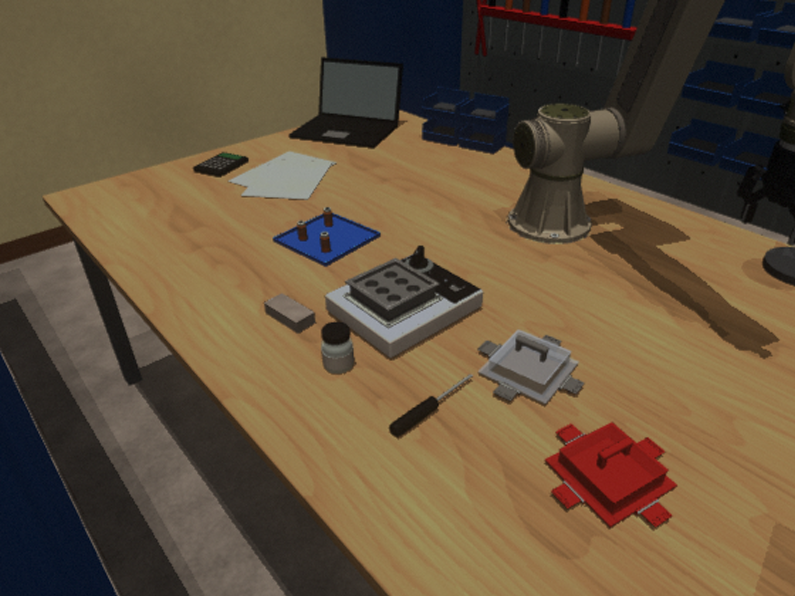

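View pics/top0.png

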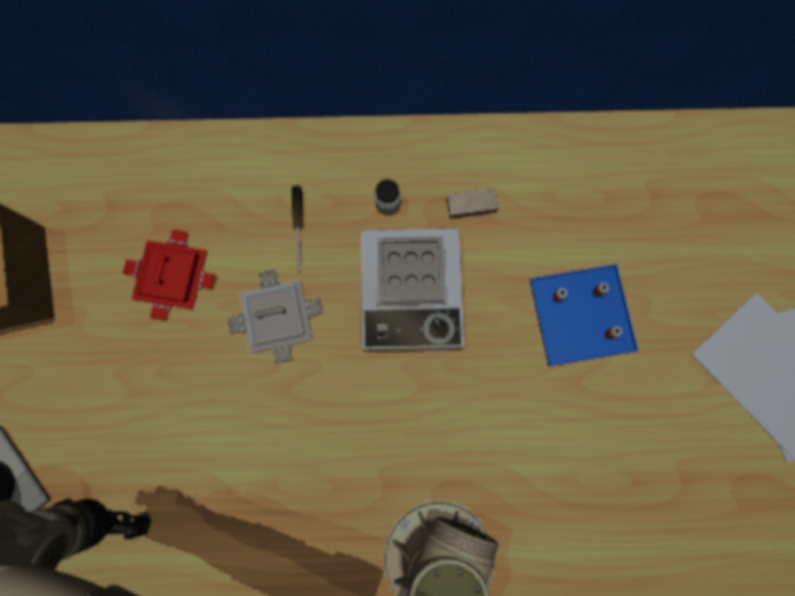

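Scene: the clear cover is at (374,250) and the red look-alike at (430,330), which I leave alone. Three vials stand in the blue tray, at about (395,207), (425,203) and (433,234) in top. The shaker is at (290,190) in top and the dial at (308,231). Look-alikes: red cover vs grey cover; the choice is the grey one, top (193,221). Next I check close crops.

```bash
python3 - <<'E'
from h import *
np.set_printoptions(precision=4,suppress=True)
c=read_camera("top"); a=c["color"][155:260,155:285]; b=c["color"][155:260,250:340]; d=c["color"][180:260,370:450]
cv2.imwrite("pics/t1.png",cv2.resize(c["color"][150:260,155:335,::-1],None,fx=4.4,fy=4.4,interpolation=cv2.INTER_CUBIC))
s=read_camera("scene"); cv2.imwrite("pics/s1.png",cv2.resize(s["color"][140:290,185:415,::-1],None,fx=3.4,fy=3.4,interpolation=cv2.INTER_CUBIC))
for k,i in((c,"top"),(s,"scene")):
    for t in("vial0_mid",):
        for fn in(look_for,tip_of):
            for r in fn(t,k): print(i,fn.__name__,r["point"],round(r["p"],2),atz(k,r["point"],.028))
    # brown/blue segmentation in tray
    h=cv2.cvtColor(k["color"],cv2.COLOR_RGB2HSV); m=cv2.inRange(h,(105,120,40),(130,255,255))
    n,l,st,ce=cv2.connectedComponentsWithStats(m)
    for j in range(1,n):
        if 1500<st[j][4]<9000 and 100<ce[j][1]<300 and 200<ce[j][0]<480:
            q=(l==j).astype(np.uint8); hull=cv2.convexHull(cv2.findNonZero(q)); F=cv2.fillConvexPoly(q*0,hull,1)-q
            F=cv2.morphologyEx(F,cv2.MORPH_OPEN,np.ones((2,2)))
            n2,l2,s2,c2=cv2.connectedComponentsWithStats(F)
            for u in range(1,n2):
                if s2[u][4]>15: print(i,"hole",s2[u],c2[u],atz(k,c2[u],.028))
E
```

```text
top call [431.2, 235.3] 0.48 [ 0.4516 -0.3919  0.028 ]
top call [393.2, 207.5] 0.24 [ 0.5414 -0.2812  0.028 ]
top hole [419 200  11  10  80] [424.025 204.35 ] [ 0.5493 -0.3783  0.028 ]
top hole [391 204  10   9  73] [395.2466 208.0822] [ 0.5394 -0.2875  0.028 ]
top hole [427 231  12   8  80] [432.9375 234.6625] [ 0.4535 -0.3974  0.028 ]
scene call [342.6, 243.8] 0.75 [0.5481 0.2714 0.028 ]
scene call [232.7, 150.1] 0.57 [ 0.4419 -0.3995  0.028 ]
```

View pics/t1.png

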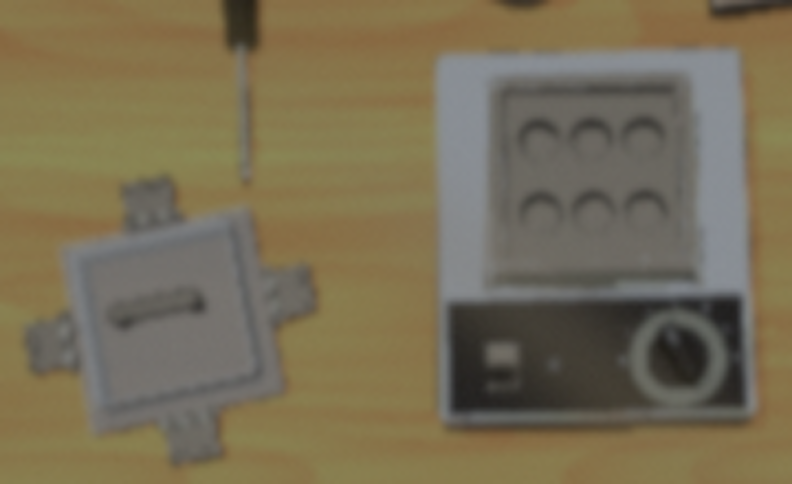

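View pics/s1.png

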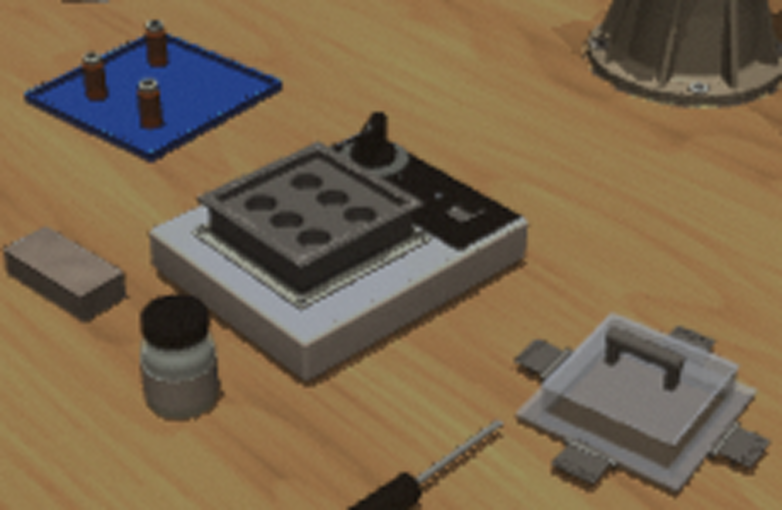

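```bash
cat > fit.py <<'E'
from h import *
from scipy.optimize import least_squares
np.set_printoptions(precision=4,suppress=True)
c={"top":read_camera("top"),"scene":read_camera("scene")}
off={"top":(4.4,155,150),"scene":(3.4,185,140)}
def px(k,p): s,a,b=off[k]; return np.array([(p[0]+.5)/s+a-.5,(p[1]+.5)/s+b-.5])
def run(name,F,x0):
    def res(x,per=False):
        o=[]
        for k,L,p in F:
            cs,sn=np.cos(x[2]),np.sin(x[2]); P=[x[0]+cs*L[0]-sn*L[1],x[1]+sn*L[0]+cs*L[1],L[2]]
            o.append(proj(c[k],P)-px(k,p))
        return np.array(o) if per else np.ravel(o)
    for sel in("both","top","scene"):
        G=F
        if sel!="both": F=[q for q in G if q[0]==sel]
        r=least_squares(res,x0,loss="soft_l1",f_scale=.7); print(name,sel,r.x[:2],np.degrees(r.x[2]),"rms px",np.sqrt((res(r.x)**2).mean()))
        F=G
        if sel=="both": print(res(r.x,True).round(1).tolist())
W=[(26,36),(26,0),(26,-36),(-26,36),(-26,0),(-26,-36)]
F=[("top",(a/1e3,b/1e3,.08),p) for (a,b),p in zip(W,[(540,138),(592,138),(643,138),(541,212),(594,212),(646,212)])]
F+=[("scene",(a/1e3,b/1e3,.08),p) for (a,b),p in zip(W,[(314,237),(287,220),(261,203),(361,215),(333,198),(307,181)])]
F+=[("top",(.1,.11,.05),(438,57)),("top",(.1,-.11,.05),(742,52)),("scene",(-.165,.11,.05),(526,220)),("scene",(.1,.11,.05),(305,343)),("scene",(.1,-.11,.05),(150,232))]
F+=[("scene",(-.07,-.07,.089),(318,147)),("scene",(.07,-.07,.089),(197,200)),("scene",(-.07,.07,.089),(422,203))]
run("shaker",F,[.6,.045,0])
B=.007
F=[("top",(a*.07,b*.07,B),p) for (a,b),p in zip([(1,1),(1,-1),(-1,-1),(-1,1)],[(62,247),(247,207),(290,390),(97,435)])]
F+=[("scene",(a*.07,b*.07,B),p) for (a,b),p in zip([(1,-1),(1,1),(-1,1)],[(517,410),(680,492),(755,395)])]
F+=[("top",(0,.032,.066),(110,313)),("top",(0,-.032,.066),(205,299)),("scene",(0,-.032,.066),(607,332)),("scene",(0,.032,.066),(684,363))]
run("cover",F,[.52,.345,.15])
V=[((395.2,208.1),(92,58)),((424,204.3),(149,86)),((432.9,234.7),(155,26))]
for t,s in V: print(atz(c["top"],t,.028),atz(c["scene"],px("scene",s),.053))
for z in(.028,.053): print()
s=px("scene",(149,86)); print([proj(c["scene"],np.r_[atz(c["top"],t,.028)[:2],.053])-px("scene",s) for t,s in V])
E
python3 fit.py
```

```text
shaker both [0.5949 0.044 ] -0.12953419776329392 rms px 0.8406072249240129
[[-0.5, 0.2], [-0.5, -0.0], [-0.3, -0.2], [-0.5, 0.1], [-0.6, -0.1], [-0.5, -0.4], [-0.1, -0.5], [-0.1, -0.7], [-0.1, -0.7], [-0.4, -0.8], [-0.1, -0.7], [-0.2, -0.5], [-1.1, -1.3], [-0.2, -1.6], [1.5, -1.0], [-0.5, -0.6], [-1.3, -2.0], [0.3, -2.3], [-0.2, -1.6], [0.6, -0.6]]
shaker top [0.594  0.0426] -0.4611754684013321 rms px 0.483112484434463
shaker scene [0.5976 0.0476] 0.4587072683654976 rms px 0.6458441587726989
cover both [0.5126 0.3464] 11.873593431591143 rms px 0.9308690604912131
[[-1.0, 0.1], [0.2, -0.6], [-0.9, 0.3], [-1.1, 0.3], [-0.9, 0.9], [-0.9, -1.1], [0.1, -2.0], [-0.6, 0.7], [-1.4, -0.9], [-0.1, -1.4], [-0.7, -1.4]]
cover top [0.5128 0.3437] 11.934372843554904 rms px 0.5286223195782167
cover scene [0.5152 0.3503] 11.628392260309466 rms px 0.7632843302022174
[ 0.5393 -0.2873  0.028 ] [ 0.557  -0.3656  0.053 ]
[ 0.5494 -0.3782  0.028 ] [ 0.5473 -0.2726  0.053 ]
[ 0.4534 -0.3973  0.028 ] [ 0.4625 -0.383   0.053 ]


[array([16.2454,  6.0254]), array([-16.9069, -10.0607]), array([-0.182 , -1.9512])]
```

```bash
cat > goal.py <<'E'
from h import *
import sys
def goal(x,y,z,h):
    s=get_state(); q=s["orientation"]; A=R.from_quat([q[1],q[2],q[3],q[0]]); t=np.radians(h)
    B=R.from_matrix(np.array([[-np.sin(t),np.cos(t),0],[np.cos(t),np.sin(t),0],[0,0,-1]]).T)
    print("tcp",s["tcp_pos"].round(4),"slide",(A.inv().apply(np.array([x,y,z])-s["tcp_pos"])*1e3).round(1),"ang",np.degrees((A.inv()*B).as_rotvec()).round(1),"t",s["clock"])
if __name__=="__main__": goal(*map(float,sys.argv[1:]))
E
python3 goal.py .42 .25 .25 0; python3 goal.py .42 .25 .25 30
```

```text
tcp [0.1388 0.558  0.2423] slide [-347.2 -231.1   -7.7] ang [ 0. -0. 76.] t 1.3
tcp [0.1388 0.558  0.2423] slide [-347.2 -231.1   -7.7] ang [ 0. -0. 46.] t 1.3
```

>>> jog_arm --moves '[{"slide": [-347,-231,-8],"angular": [0,0,70],"fingers": 0.3},{"slide": [-347,-231,-8],"angular": [0,0,70],"fingers": 0.3},{"slide": [-347,-231,-8],"angular": [0,0,70],"fingers": 0.3},{"slide": [-347,-231,-8],"angular": [0,0,70],"fingers": 0.3},{"slide": [-347,-231,-8],"angular": [0,0,70],"fingers": 0.3},{"slide": [-347,-231,-8],"angular": [0,0,70],"fingers": 0.3},{"slide": [-347,-231,-8],"angular": [0,0,70],"fingers": 0.3},{"slide": [-347,-231,-8],"angular": [0,0,70],"fingers": 0.3},{"slide": [-347,-231,-8],"angular": [0,0,70],"fingers": 0.3},{"slide": [-347,-231,-8],"angular": [0,0,70],"fingers": 0.3}]' --squeeze 25

```text
clock: 2.13
tcp_pos: [0.4207, 0.2486, 0.2507]
orientation: [0.0, 0.671, 0.741, 0.0]
wrist_force: [0.8, -0.3, -0.2]
finger_gap: 0.0597
grip_force: 0.0
```

```bash
python3 goal.py .455 -.397 .15 0;python3 goal.py .45 -.1 .25 0
```

```text
tcp [0.4207 0.2486 0.2507] slide [-645.8  -30.   100.4] ang [ 0.  -0.   5.7] t 2.1333
tcp [0.4207 0.2486 0.2507] slide [-349.8   -5.4    0.5] ang [ 0.  -0.   5.7] t 2.1333
```

>>> jog_arm --moves '[{"slide": [-350,-5,0],"angular": [0,0,5.7],"fingers": 0.3},{"slide": [-350,-5,0],"angular": [0,0,5.7],"fingers": 0.3},{"slide": [-350,-5,0],"angular": [0,0,5.7],"fingers": 0.3},{"slide": [-350,-5,0],"angular": [0,0,5.7],"fingers": 0.3},{"slide": [-350,-5,0],"angular": [0,0,5.7],"fingers": 0.3},{"slide": [-350,-5,0],"angular": [0,0,5.7],"fingers": 0.3},{"slide": [-350,-5,0],"angular": [0,0,5.7],"fingers": 0.3},{"slide": [-350,-5,0],"angular": [0,0,5.7],"fingers": 0.3},{"slide": [-350,-5,0],"angular": [0,0,5.7],"fingers": 0.3},{"slide": [-350,-5,0],"angular": [0,0,5.7],"fingers": 0.3}]'

```text
clock: 2.97
tcp_pos: [0.4519, -0.1021, 0.2502]
orientation: [0.001, 0.707, 0.707, -0.0]
wrist_force: [-0.1, 0.1, -0.5]
finger_gap: 0.0596
grip_force: 0.0
```

```bash
python3 goal.py .456 -.396 .13 0
```

```text
tcp [ 0.4519 -0.1021  0.2502] slide [-293.8    4.   120.5] ang [0.  0.1 0. ] t 2.9667
```

>>> jog_arm --moves '[{"slide": [-294,4,60]},{"slide": [-294,4,60]},{"slide": [-294,4,60]},{"slide": [-294,4,60]},{"slide": [-294,4,60]},{"slide": [-294,4,60]},{"slide": [-294,4,120]},{"slide": [-294,4,160]},{"slide": [-294,4,160]},{"slide": [-294,4,160]}]'

```text
schema error: expected keys fingers, slide, angular
```

```bash
python3 - <<'E'
from h import *
s=read_camera("scene"); t=read_camera("top"); save(s,"s2.png",(180,90,300,190),6.5)
a=cv2.resize(s["color"][110:180,190:280],None,fx=6,fy=6,interpolation=cv2.INTER_CUBIC); b=cv2.resize(t["color"][180:250,385:460],None,fx=6,fy=6,interpolation=cv2.INTER_CUBIC)
cv2.imwrite("pics/st2.png",np.hstack([a,b])[:,:,::-1][:, :]) if a.shape[1]+b.shape[1]<=800 else cv2.imwrite("pics/st2.png",cv2.resize(np.hstack([a,b])[:,:,::-1],(800,340)))
print(get_state()["tcp_pos"])
E
```

```text
[ 0.4512057  -0.09871332  0.25017327]
```

View pics/st2.png

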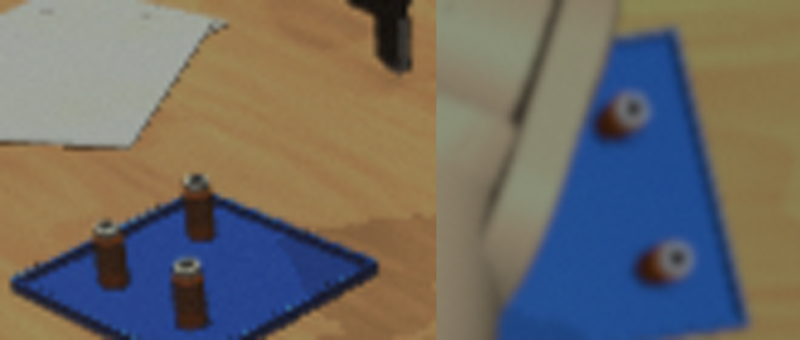

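```bash
python3 - <<'E'
from h import *
np.set_printoptions(precision=4,suppress=True)
t=read_camera("top");s=read_camera("scene")
for p in((425.4,202.6),(434.4,233.5)): print(atz(t,p,.053))
for p in((212.5,156.7),(230.4,146.6),(228.4,164.6)): print(atz(s,p,.053))
E
python3 goal.py .456 -.393 .10 0
```

```text
[ 0.5498 -0.3748  0.053 ]
[ 0.4539 -0.3936  0.053 ]
[ 0.5548 -0.3637  0.053 ]
[ 0.4586 -0.3875  0.053 ]
[ 0.5461 -0.2748  0.053 ]
tcp [ 0.4511 -0.0974  0.2503] slide [-295.8    2.9  150.1] ang [-0.  -0.   0.4] t 3.1667
```

>>> jog_arm --moves '[{"slide": [-294,4,40],"angular": [0,0,0],"fingers": 0.4},{"slide": [-294,4,40],"angular": [0,0,0],"fingers": 0.4},{"slide": [-294,4,40],"angular": [0,0,0],"fingers": 0.4},{"slide": [-294,4,40],"angular": [0,0,0],"fingers": 0.4},{"slide": [-294,4,40],"angular": [0,0,0],"fingers": 0.4},{"slide": [-294,4,40],"angular": [0,0,0],"fingers": 0.4},{"slide": [-294,4,80],"angular": [0,0,0],"fingers": 0.4},{"slide": [-294,4,120],"angular": [0,0,0],"fingers": 0.4},{"slide": [-294,4,160],"angular": [0,0,0],"fingers": 0.4},{"slide": [-294,4,160],"angular": [0,0,0],"fingers": 0.4}]'

```text
clock: 4.0
tcp_pos: [0.4556, -0.3894, 0.0844]
orientation: [-0.004, 0.705, 0.709, 0.0]
wrist_force: [-1.2, 1.2, -0.2]
finger_gap: 0.0514
grip_force: 0.0
```

```bash
python3 - <<'E'
from h import *
s=read_camera("scene"); t=read_camera("top")
a=cv2.resize(s["color"][110:180,200:260],None,fx=6,fy=6,interpolation=cv2.INTER_CUBIC); b=cv2.resize(t["color"][180:250,390:460],None,fx=6,fy=6,interpolation=cv2.INTER_CUBIC)
cv2.imwrite("pics/st3.png",np.hstack([a,b])[:,:,::-1])
print(get_state()["tcp_pos"])
E
```

```text
[ 0.45570387 -0.388608    0.08603625]
```

View pics/st3.png

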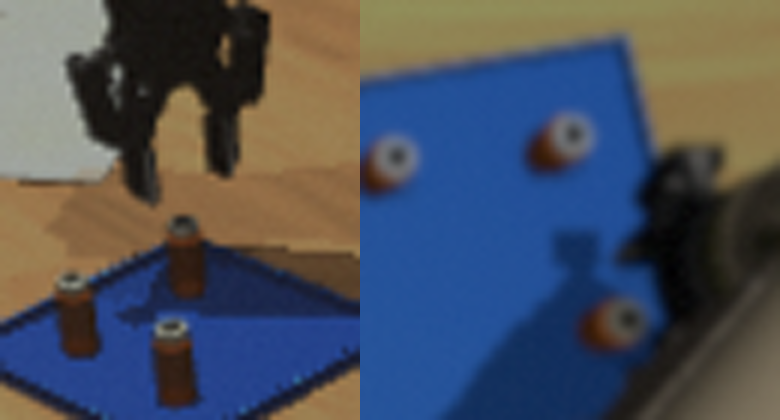

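```bash
python3 - <<'E'
from h import *
s=read_camera("scene"); t=get_state()["tcp_pos"]; print(t)
for z in(-.011,-.005): print(proj(s,t+[0,0,z]), proj(s,t+[.026,0,z]),proj(s,t-[.026,0,-z]))
E
```

```text
[ 0.45700681 -0.38989421  0.0888615 ]
[229.82740195 140.30998876] [224.12009429 142.34954246] [235.43600223 138.30570895]
[229.69282127 138.85801657] [223.97212652 140.88912601] [235.3143693  136.86210878]
```

>>> jog_arm --moves '[{"slide": [-2,1,20],"angular": [0,0,0],"fingers": 0.4},{"slide": [-2,1,40],"angular": [0,0,0],"fingers": 0.4},{"slide": [-2,1,54],"angular": [0,0,0],"fingers": 0.4},{"slide": [-2,1,54],"angular": [0,0,0],"fingers": 0.4},{"slide": [-2,1,54],"angular": [0,0,0],"fingers": 0.75},{"slide": [-2,1,54],"angular": [0,0,0],"fingers": 0.8},{"slide": [-2,1,54],"angular": [0,0,0],"fingers": 0.8},{"slide": [-2,1,54],"angular": [0,0,0],"fingers": 0.8},{"slide": [-2,1,54],"angular": [0,0,0],"fingers": 0.8},{"slide": [-2,1,54],"angular": [0,0,0],"fingers": 0.8}]' --squeeze 25

```text
clock: 4.98
tcp_pos: [0.4596, -0.3953, 0.0387]
orientation: [0.002, 0.705, 0.709, 0.0]
wrist_force: [0.4, 0.7, 7.2]
finger_gap: 0.0229
grip_force: 24.5
```

>>> jog_arm --moves '[{"slide": [0,0,-10],"angular": [0,0,0],"fingers": 0.8},{"slide": [0,0,-40],"angular": [0,0,0],"fingers": 0.8},{"slide": [0,0,-70],"angular": [0,0,0],"fingers": 0.8},{"slide": [0,0,-110],"angular": [0,0,0],"fingers": 0.8},{"slide": [0,0,-150],"angular": [0,0,0],"fingers": 0.8},{"slide": [0,0,-150],"angular": [0,0,0],"fingers": 0.8},{"slide": [0,0,-150],"angular": [0,0,0],"fingers": 0.8},{"slide": [0,0,-150],"angular": [0,0,0],"fingers": 0.8}]'

```text
clock: 5.65
tcp_pos: [0.4581, -0.3943, 0.1869]
orientation: [0.001, 0.705, 0.709, -0.0]
wrist_force: [0.1, -0.5, -0.6]
finger_gap: 0.0226
grip_force: 24.6
```

```bash
python3 - <<'E'
from h import *
s=read_camera("scene"); t=read_camera("top"); p=get_state(); print(p["tcp_pos"],p["finger_gap"],p["orientation"].round(3))
u=proj(s,p["tcp_pos"]).astype(int); v=proj(t,p["tcp_pos"]).astype(int); print(u,v)
f=lambda c,u:cv2.resize(c["color"][u[1]-35:u[1]+35,u[0]-32:u[0]+33],None,fx=6,fy=6,interpolation=cv2.INTER_CUBIC)
cv2.imwrite("pics/st4.png",np.hstack([f(s,u),f(t,v)])[:,:,::-1])
E
```

```text
[ 0.45739629 -0.39349729  0.18493781] 0.022899882883751083 [-0.001  0.705  0.709  0.   ]
[226 113] [450 225]
```

View pics/st4.png

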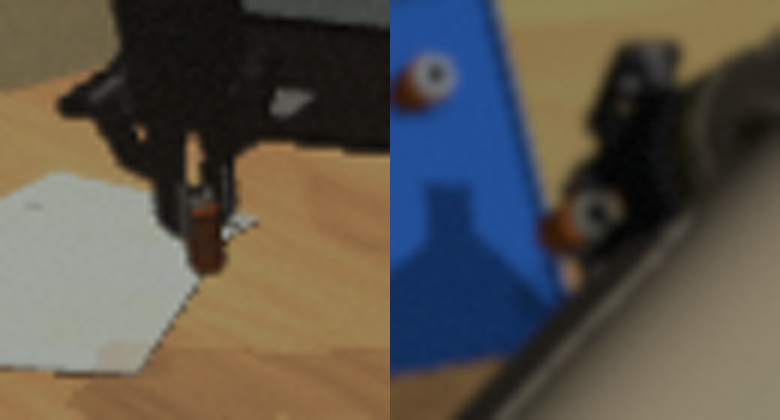

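```bash
python3 - <<'E'
from h import *
s=read_camera("scene"); t=read_camera("top"); p=get_state()["tcp_pos"]; print(p,atz(t,(452.5,225.3),p[2]+.0143),atz(s,(227.8,109.7),p[2]+.0143),atz(s,(228.2,122),p[2]-.0357))
E
python3 goal.py .62 .010 .187 0
```

```text
[ 0.45737679 -0.39347175  0.18457484] [ 0.45683989 -0.39404424  0.19887484] [ 0.45439327 -0.38859026  0.19887484] [ 0.45315934 -0.39542001  0.14887484]
tcp [ 0.4574 -0.3935  0.1846] slide [402.5 164.9  -1.8] ang [-0.1 -0.1  0.3] t 5.85
```

>>> jog_arm --moves '[{"slide": [400,164,0],"angular": [0,0,0],"fingers": 0.8},{"slide": [400,164,0],"angular": [0,0,0],"fingers": 0.8},{"slide": [400,164,0],"angular": [0,0,0],"fingers": 0.8},{"slide": [400,164,0],"angular": [0,0,0],"fingers": 0.8},{"slide": [400,164,0],"angular": [0,0,0],"fingers": 0.8},{"slide": [400,164,0],"angular": [0,0,0],"fingers": 0.8},{"slide": [400,164,0],"angular": [0,0,0],"fingers": 0.8},{"slide": [400,164,0],"angular": [0,0,0],"fingers": 0.8},{"slide": [400,164,0],"angular": [0,0,0],"fingers": 0.8},{"slide": [400,164,0],"angular": [0,0,0],"fingers": 0.8}]'

```text
clock: 6.68
tcp_pos: [0.6137, -0.0057, 0.1851]
orientation: [-0.001, 0.705, 0.709, -0.001]
wrist_force: [0.6, -0.2, -1.0]
finger_gap: 0.023
grip_force: 24.6
```

>>> jog_arm --moves '[{"slide": [0,0,0],"angular": [0,0,0],"fingers": 0.8},{"slide": [0,0,15],"angular": [0,0,0],"fingers": 0.8},{"slide": [0,0,30],"angular": [0,0,0],"fingers": 0.8},{"slide": [0,0,47],"angular": [0,0,0],"fingers": 0.8},{"slide": [0,0,47],"angular": [0,0,0],"fingers": 0.8},{"slide": [0,0,47],"angular": [0,0,0],"fingers": 0.8},{"slide": [0,0,47],"angular": [0,0,0],"fingers": 0.8}]'

```text
clock: 7.27
tcp_pos: [0.6139, -0.0081, 0.1394]
orientation: [-0.0, 0.705, 0.709, -0.0]
wrist_force: [0.3, 0.0, 0.0]
finger_gap: 0.0231
grip_force: 24.6
```

```bash
python3 - <<'E'
from h import *
s=read_camera("scene"); t=read_camera("top"); p=get_state(); print(p["tcp_pos"],p["finger_gap"],p["orientation"].round(3))
b=p["tcp_pos"]-[0,0,.0357]; print(proj(s,b),proj(t,b))
f=lambda c,x,y:cv2.resize(c["color"][y:y+70,x:x+65],None,fx=6,fy=6,interpolation=cv2.INTER_CUBIC)
cv2.imwrite("pics/st5.png",np.hstack([f(s,238,155),f(t,258,160)])[:,:,::-1])
E
```

```text
[ 0.61461798 -0.00815095  0.14034857] 0.0228703998314869 [0.001 0.705 0.709 0.001]
[259.23892487 188.73075204] [306.19318831 180.55723992]
```

View pics/st5.png

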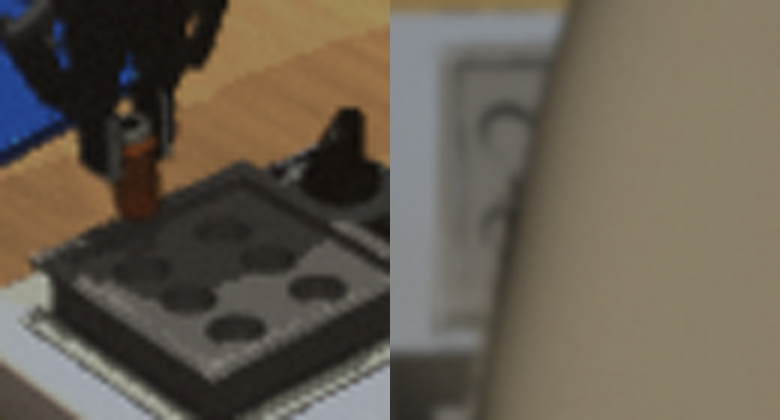

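```bash
python3 - <<'E'
from h import *
s=read_camera("scene")
for w,p in zip([(26,-36),(26,0),(26,36),(-26,-36),(-26,0)],[(143,268),(187,298),(235,329),(222,232),(268,258)]):
    q=np.array(p)/6+[238,155]
    for b in((0,0),(1,.6),(1.4,.5)): print(w,b,(atz(s,q-b,.08)[:2]*1e3-w).round(1),end=" ")
    print()
E
python3 goal.py .621 .0065 .140 0
```

```text
(26, -36) (0, 0) [597.2  49.4] (26, -36) (1, 0.6) [597.4  44.8] (26, -36) (1.4, 0.5) [598.6  44.5] 
(26, 0) (0, 0) [597.8  48.4] (26, 0) (1, 0.6) [598.   44.1] (26, 0) (1.4, 0.5) [599.2  43.7] 
(26, 36) (0, 0) [597.5  48.2] (26, 36) (1, 0.6) [597.7  44. ] (26, 36) (1.4, 0.5) [598.9  43.6] 
(-26, -36) (0, 0) [599.   50.3] (-26, -36) (1, 0.6) [599.1  45.7] (-26, -36) (1.4, 0.5) [600.3  45.3] 
(-26, 0) (0, 0) [597.4  48. ] (-26, 0) (1, 0.6) [597.5  43.5] (-26, 0) (1.4, 0.5) [598.8  43.1] 
tcp [ 0.6146 -0.0082  0.1404] slide [14.6  6.4  0.4] ang [0.1 0.  0.3] t 7.4167
```

>>> jog_arm --moves '[{"slide": [15.5,8,0],"angular": [0,0,0.3],"fingers": 0.8},{"slide": [15.5,8,0],"angular": [0,0,0.3],"fingers": 0.8},{"slide": [15.5,8,0],"angular": [0,0,0.3],"fingers": 0.8},{"slide": [15.5,8,15],"angular": [0,0,0.3],"fingers": 0.8},{"slide": [15.5,8,20],"angular": [0,0,0.3],"fingers": 0.8},{"slide": [15.5,8,24],"angular": [0,0,0.3],"fingers": 0.8},{"slide": [15.5,8,28],"angular": [0,0,0.3],"fingers": 0.8},{"slide": [15.5,8,28],"angular": [0,0,0.3],"fingers": 0.8},{"slide": [15.5,8,28],"angular": [0,0,0.3],"fingers": 0.8}]'

```text
clock: 8.17
tcp_pos: [0.6219, 0.0074, 0.1113]
orientation: [0.0, 0.707, 0.707, -0.0]
wrist_force: [0.2, -0.7, -0.3]
finger_gap: 0.0229
grip_force: 24.6
```

```bash
python3 - <<'E'
from h import *
p=get_state();print(p["tcp_pos"],p["wrist_force"],p["ft_torque"],p["finger_gap"])
E
```

```text
[0.62190184 0.00740992 0.11133638] [ 0.21918733 -0.683551   -0.25027224] [-0.1035929  -0.04757879  0.02739181] 0.022913935127207297
```

>>> jog_arm --moves '[{"slide": [0,0,4],"angular": [0,0,0],"fingers": 0.8},{"slide": [0,0,8],"angular": [0,0,0],"fingers": 0.8},{"slide": [0,0,10],"angular": [0,0,0],"fingers": 0.8},{"slide": [0,0,11.5],"angular": [0,0,0],"fingers": 0.8},{"slide": [0,0,11.5],"angular": [0,0,0],"fingers": 0.8}]'

```text
clock: 8.58
tcp_pos: [0.622, 0.0076, 0.0999]
orientation: [0.0, 0.707, 0.707, 0.0]
wrist_force: [-0.0, -0.8, 0.8]
finger_gap: 0.0229
grip_force: 24.8
```

>>> jog_arm --moves '[{"slide": [0,0,1],"angular": [0,0,0],"fingers": 0.8},{"slide": [0,0,2],"angular": [0,0,0],"fingers": 0.8},{"slide": [0,0,2],"angular": [0,0,0],"fingers": 0.8},{"slide": [0,0,2],"angular": [0,0,0],"fingers": 0.8}]'

```text
clock: 8.92
tcp_pos: [0.622, 0.0075, 0.0996]
orientation: [0.001, 0.707, 0.707, 0.0]
wrist_force: [-4.1, -0.9, 11.0]
finger_gap: 0.0226
grip_force: 25.8
```

>>> jog_arm --moves '[{"slide": [0,0,1],"angular": [0,0,0],"fingers": 0.63},{"slide": [0,0,0],"angular": [0,0,0],"fingers": 0.63},{"slide": [0,0,0],"angular": [0,0,0],"fingers": 0.63},{"slide": [0,0,-20],"angular": [0,0,0],"fingers": 0.63},{"slide": [0,0,-50],"angular": [0,0,0],"fingers": 0.63},{"slide": [0,0,-90],"angular": [0,0,0],"fingers": 0.4},{"slide": [0,0,-90],"angular": [0,0,0],"fingers": 0.4}]'

```text
clock: 9.5
tcp_pos: [0.6253, 0.0075, 0.1953]
orientation: [0.004, 0.707, 0.707, 0.003]
wrist_force: [1.2, 0.0, 1.4]
finger_gap: 0.0515
grip_force: 0.0
```

```bash
python3 goal.py .5505 -.374 .1 0
```

```text
tcp [0.6253 0.0075 0.1953] slide [-381.4  -76.1   94.8] ang [0.6 0.1 0. ] t 9.5
```

>>> jog_arm --moves '[{"slide": [-381,-68.5,0],"angular": [0,0,0],"fingers": 0.4},{"slide": [-381,-68.5,0],"angular": [0,0,0],"fingers": 0.4},{"slide": [-381,-68.5,0],"angular": [0,0,0],"fingers": 0.4},{"slide": [-381,-68.5,0],"angular": [0,0,0],"fingers": 0.4},{"slide": [-381,-68.5,0],"angular": [0,0,0],"fingers": 0.4},{"slide": [-381,-68.5,20],"angular": [0,0,0],"fingers": 0.4},{"slide": [-381,-68.5,40],"angular": [0,0,0],"fingers": 0.4},{"slide": [-381,-68.5,60],"angular": [0,0,0],"fingers": 0.4},{"slide": [-381,-68.5,88],"angular": [0,0,0],"fingers": 0.4},{"slide": [-381,-68.5,88],"angular": [0,0,0],"fingers": 0.4}]'

```text
clock: 10.33
tcp_pos: [0.5534, -0.376, 0.0991]
orientation: [0.001, 0.707, 0.707, 0.0]
wrist_force: [0.7, 0.5, -0.4]
finger_gap: 0.0512
grip_force: 0.0
```

```bash
python3 - <<'E'
from h import *
for i in range(4): read_camera("top")
E
python3 goal.py .5535 -.374 .0375 0
```

```text
tcp [ 0.5525 -0.3733  0.098 ] slide [-0.8  1.1 60.5] ang [-0.1 -0.2 -0.1] t 10.5333
```

>>> jog_arm --moves '[{"slide": [-1,1,20],"angular": [0,0,0],"fingers": 0.4},{"slide": [-1,1,40],"angular": [0,0,0],"fingers": 0.4},{"slide": [-1,1,60],"angular": [0,0,0],"fingers": 0.4},{"slide": [-1,1,60],"angular": [0,0,0],"fingers": 0.4},{"slide": [-1,1,60],"angular": [0,0,0],"fingers": 0.75},{"slide": [-1,1,60],"angular": [0,0,0],"fingers": 0.8},{"slide": [-1,1,60],"angular": [0,0,0],"fingers": 0.8},{"slide": [-1,1,60],"angular": [0,0,0],"fingers": 0.8},{"slide": [-1,1,60],"angular": [0,0,0],"fingers": 0.8},{"slide": [-1,1,60],"angular": [0,0,0],"fingers": 0.8}]'

```text
clock: 11.37
tcp_pos: [0.5559, -0.3751, 0.0419]
orientation: [0.002, 0.707, 0.707, 0.0]
wrist_force: [1.6, 1.2, 6.5]
finger_gap: 0.0224
grip_force: 24.7
```

>>> jog_arm --moves '[{"slide": [0,0,-10],"angular": [0,0,0],"fingers": 0.8},{"slide": [0,0,-40],"angular": [0,0,0],"fingers": 0.8},{"slide": [0,0,-70],"angular": [0,0,0],"fingers": 0.8},{"slide": [0,0,-110],"angular": [0,0,0],"fingers": 0.8},{"slide": [0,0,-150],"angular": [0,0,0],"fingers": 0.8},{"slide": [0,0,-150],"angular": [0,0,0],"fingers": 0.8},{"slide": [0,0,-150],"angular": [0,0,0],"fingers": 0.8},{"slide": [0,0,-150],"angular": [0,0,0],"fingers": 0.8}]'

```text
clock: 12.03
tcp_pos: [0.5543, -0.3743, 0.19]
orientation: [0.0, 0.707, 0.707, -0.0]
wrist_force: [-0.3, 0.8, -0.8]
finger_gap: 0.0225
grip_force: 24.5
```

```bash
python3 - <<'E'
from h import *
t=read_camera("top"); s=read_camera("scene");p=get_state(); print(p["tcp_pos"],p["finger_gap"],p["orientation"].round(3))
v=proj(t,p["tcp_pos"]).astype(int); print(v)
f=lambda c,x,y:cv2.resize(c["color"][y:y+70,x:x+65],None,fx=6,fy=6,interpolation=cv2.INTER_CUBIC)
cv2.imwrite("pics/st6.png",np.hstack([f(t,262,160),f(t,v[0]-32,v[1]-35)])[:,:,::-1])
E
python3 goal.py .572 .0432 .187 0;python3 goal.py .624 .0792 .187 0
```

```text
[ 0.55360984 -0.37368034  0.18800334] 0.02295608490542629 [-0.002  0.707  0.707 -0.   ]
[440 191]
tcp [ 0.5536 -0.3737  0.188 ] slide [416.9  18.5   1.9] ang [-0.1 -0.1  0. ] t 12.1333
tcp [ 0.5536 -0.3737  0.188 ] slide [452.9  70.6   1.8] ang [-0.1 -0.1  0. ] t 12.1333
```

View pics/st6.png

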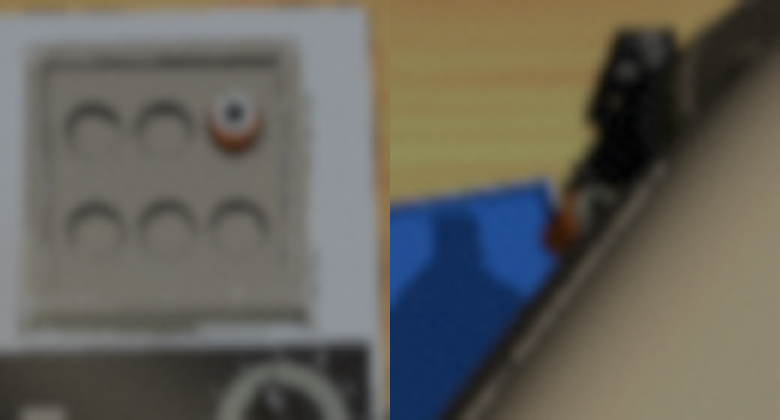

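>>> jog_arm --moves '[{"slide": [453,70.5,0],"angular": [0,0,0],"fingers": 0.8},{"slide": [453,70.5,0],"angular": [0,0,0],"fingers": 0.8},{"slide": [453,70.5,0],"angular": [0,0,0],"fingers": 0.8},{"slide": [453,70.5,0],"angular": [0,0,0],"fingers": 0.8},{"slide": [453,70.5,0],"angular": [0,0,0],"fingers": 0.8},{"slide": [453,70.5,0],"angular": [0,0,0],"fingers": 0.8},{"slide": [453,70.5,0],"angular": [0,0,0],"fingers": 0.8},{"slide": [453,70.5,0],"angular": [0,0,0],"fingers": 0.8},{"slide": [453,70.5,0],"angular": [0,0,0],"fingers": 0.8},{"slide": [453,70.5,0],"angular": [0,0,0],"fingers": 0.8}]'

```text
clock: 12.97
tcp_pos: [0.6172, 0.0395, 0.1879]
orientation: [-0.001, 0.707, 0.707, -0.001]
wrist_force: [0.6, 0.3, 0.3]
finger_gap: 0.0227
grip_force: 24.5
```

```bash
python3 - <<'E'
from h import *
for i in range(4): read_camera("top")
E
python3 goal.py .624 .0792 .145 0
```

```text
tcp [0.6174 0.0389 0.1879] slide [40.3  6.9 42.9] ang [-0.2  0.   0.2] t 13.1667
```

>>> jog_arm --moves '[{"slide": [40,6.5,0],"angular": [0,0,0.2],"fingers": 0.8},{"slide": [40,6.5,0],"angular": [0,0,0.2],"fingers": 0.8},{"slide": [40,6.5,0],"angular": [0,0,0.2],"fingers": 0.8},{"slide": [40,6.5,30],"angular": [0,0,0.2],"fingers": 0.8},{"slide": [40,6.5,60],"angular": [0,0,0.2],"fingers": 0.8},{"slide": [40,6.5,60],"angular": [0,0,0.2],"fingers": 0.8},{"slide": [40,6.5,66],"angular": [0,0,0.2],"fingers": 0.8},{"slide": [40,6.5,71],"angular": [0,0,0.2],"fingers": 0.8},{"slide": [40,6.5,75],"angular": [0,0,0.2],"fingers": 0.8},{"slide": [40,6.5,75],"angular": [0,0,0.2],"fingers": 0.8}]'

```text
clock: 14.0
tcp_pos: [0.6259, 0.077, 0.1159]
orientation: [0.001, 0.708, 0.706, 0.001]
wrist_force: [-0.2, -1.8, 0.5]
finger_gap: 0.0225
grip_force: 24.5
```

>>> jog_arm --moves '[{"slide": [0,0,0],"angular": [0,0,0],"fingers": 0.8},{"slide": [0,0,0],"angular": [0,0,0],"fingers": 0.8},{"slide": [0,0,0],"angular": [0,0,0],"fingers": 0.8}]'

```text
clock: 14.25
tcp_pos: [0.6257, 0.0774, 0.1158]
orientation: [0.001, 0.708, 0.706, 0.001]
wrist_force: [0.8, 0.0, 1.8]
finger_gap: 0.0225
grip_force: 24.6
```

>>> jog_arm --moves '[{"slide": [0,0,2],"angular": [0,0,0],"fingers": 0.8},{"slide": [0,0,4],"angular": [0,0,0],"fingers": 0.8},{"slide": [0,0,4],"angular": [0,0,0],"fingers": 0.8},{"slide": [0,0,4],"angular": [0,0,0],"fingers": 0.8}]'

```text
clock: 14.58
tcp_pos: [0.6246, 0.0776, 0.1106]
orientation: [-0.0, 0.708, 0.706, -0.0]
wrist_force: [-0.2, 0.4, -0.2]
finger_gap: 0.0231
grip_force: 24.7
```

>>> jog_arm --moves '[{"slide": [0,0,3],"angular": [0,0,0],"fingers": 0.8},{"slide": [0,0,6],"angular": [0,0,0],"fingers": 0.8},{"slide": [0,0,9],"angular": [0,0,0],"fingers": 0.8},{"slide": [0,0,9],"angular": [0,0,0],"fingers": 0.8},{"slide": [0,0,9],"angular": [0,0,0],"fingers": 0.8}]'

```text
clock: 15.0
tcp_pos: [0.6247, 0.0777, 0.1028]
orientation: [-0.0, 0.708, 0.706, 0.0]
wrist_force: [-3.2, 0.8, 8.8]
finger_gap: 0.0228
grip_force: 25.7
```

>>> jog_arm --moves '[{"slide": [0,0,0],"angular": [0,0,0],"fingers": 0.63},{"slide": [0,0,0],"angular": [0,0,0],"fingers": 0.63},{"slide": [0,0,0],"angular": [0,0,0],"fingers": 0.63},{"slide": [0,0,-20],"angular": [0,0,0],"fingers": 0.63},{"slide": [0,0,-50],"angular": [0,0,0],"fingers": 0.63},{"slide": [0,0,-86],"angular": [0,0,0],"fingers": 0.4},{"slide": [0,0,-86],"angular": [0,0,0],"fingers": 0.4},{"slide": [0,0,-86],"angular": [0,0,0],"fingers": 0.4}]'

```text
clock: 15.67
tcp_pos: [0.6267, 0.0773, 0.1903]
orientation: [0.002, 0.708, 0.706, 0.002]
wrist_force: [0.3, 0.0, -1.6]
finger_gap: 0.0511
grip_force: 0.0
```

```bash
python3 - <<'E'
from h import *
for i in range(4): read_camera("top")
E
python3 goal.py .5435 -.284 .187 0
```

```text
tcp [0.624  0.0774 0.186 ] slide [-361.6  -79.4   -0.7] ang [-0.2 -0.  -0.2] t 15.8667
```

>>> jog_arm --moves '[{"slide": [-361.5,-79.5,0],"angular": [0,0,0],"fingers": 0.4},{"slide": [-361.5,-79.5,0],"angular": [0,0,0],"fingers": 0.4},{"slide": [-361.5,-79.5,0],"angular": [0,0,0],"fingers": 0.4},{"slide": [-361.5,-79.5,0],"angular": [0,0,0],"fingers": 0.4},{"slide": [-361.5,-79.5,0],"angular": [0,0,0],"fingers": 0.4},{"slide": [-361.5,-79.5,0],"angular": [0,0,0],"fingers": 0.4},{"slide": [-361.5,-79.5,20],"angular": [0,0,0],"fingers": 0.4},{"slide": [-361.5,-79.5,50],"angular": [0,0,0],"fingers": 0.4},{"slide": [-361.5,-79.5,87],"angular": [0,0,0],"fingers": 0.4},{"slide": [-361.5,-79.5,87],"angular": [0,0,0],"fingers": 0.4}]'

```text
clock: 16.7
tcp_pos: [0.5427, -0.2863, 0.0981]
orientation: [-0.001, 0.709, 0.705, -0.0]
wrist_force: [-0.3, 1.5, -1.0]
finger_gap: 0.0512
grip_force: 0.0
```

```bash
python3 - <<'E'
from h import *
for i in range(4): read_camera("top")
E
python3 goal.py .5435 -.284 .0375 0
```

```text
tcp [ 0.543  -0.2832  0.0991] slide [-1.   0.7 61.6] ang [-0.2 -0.2 -0.2] t 16.9
```

>>> jog_arm --moves '[{"slide": [-1,0.5,20],"angular": [0,0,0],"fingers": 0.4},{"slide": [-1,0.5,40],"angular": [0,0,0],"fingers": 0.4},{"slide": [-1,0.5,61],"angular": [0,0,0],"fingers": 0.4},{"slide": [-1,0.5,61],"angular": [0,0,0],"fingers": 0.4},{"slide": [-1,0.5,61],"angular": [0,0,0],"fingers": 0.75},{"slide": [-1,0.5,61],"angular": [0,0,0],"fingers": 0.8},{"slide": [-1,0.5,61],"angular": [0,0,0],"fingers": 0.8},{"slide": [-1,0.5,61],"angular": [0,0,0],"fingers": 0.8},{"slide": [-1,0.5,61],"angular": [0,0,0],"fingers": 0.8},{"slide": [-1,0.5,61],"angular": [0,0,0],"fingers": 0.8}]'

```text
clock: 17.73
tcp_pos: [0.5463, -0.2855, 0.0418]
orientation: [0.002, 0.708, 0.706, 0.001]
wrist_force: [0.1, 1.2, 6.7]
finger_gap: 0.0226
grip_force: 24.7
```

>>> jog_arm --moves '[{"slide": [0,0,-10],"angular": [0,0,0],"fingers": 0.8},{"slide": [0,0,-40],"angular": [0,0,0],"fingers": 0.8},{"slide": [0,0,-70],"angular": [0,0,0],"fingers": 0.8},{"slide": [0,0,-110],"angular": [0,0,0],"fingers": 0.8},{"slide": [0,0,-150],"angular": [0,0,0],"fingers": 0.8},{"slide": [0,0,-150],"angular": [0,0,0],"fingers": 0.8},{"slide": [0,0,-150],"angular": [0,0,0],"fingers": 0.8},{"slide": [0,0,-150],"angular": [0,0,0],"fingers": 0.8}]'

```text
clock: 18.4
tcp_pos: [0.5446, -0.2849, 0.1901]
orientation: [0.0, 0.708, 0.706, -0.0]
wrist_force: [-0.9, -0.2, -0.4]
finger_gap: 0.0227
grip_force: 24.5
```

```bash
python3 - <<'E'
from h import *
t=read_camera("top"); s=read_camera("scene");p=get_state(); print(p["tcp_pos"],p["finger_gap"],p["orientation"].round(3))
v=proj(t,p["tcp_pos"]).astype(int); u=proj(s,p["tcp_pos"]).astype(int);print(v,u)
f=lambda c,x,y:cv2.resize(c["color"][y:y+70,x:x+43],None,fx=6,fy=6,interpolation=cv2.INTER_CUBIC)
cv2.imwrite("pics/st7.png",np.hstack([f(t,265,160),f(t,v[0]-21,v[1]-35),f(s,u[0]-21,u[1]-35)])[:,:,::-1])
E
python3 goal.py .572 .0425 .187 0
```

```text
[ 0.54383239 -0.28425449  0.18822956] 0.022844461362188002 [-0.002  0.708  0.706 -0.   ]
[408 195] [223 127]
tcp [ 0.5438 -0.2843  0.1882] slide [326.8  27.2   1.7] ang [-0.1 -0.1 -0.2] t 18.5
```

View pics/st7.png

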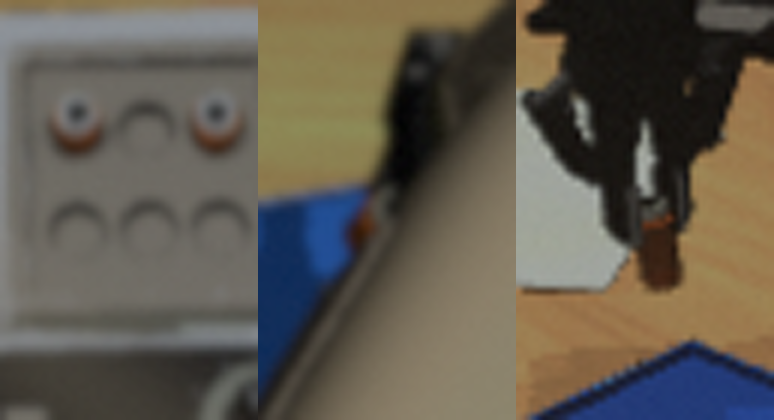

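>>> jog_arm --moves '[{"slide": [327,27.5,0],"angular": [0,0,-0.2],"fingers": 0.8},{"slide": [327,27.5,0],"angular": [0,0,-0.2],"fingers": 0.8},{"slide": [327,27.5,0],"angular": [0,0,-0.2],"fingers": 0.8},{"slide": [327,27.5,0],"angular": [0,0,-0.2],"fingers": 0.8},{"slide": [327,27.5,0],"angular": [0,0,-0.2],"fingers": 0.8},{"slide": [327,27.5,0],"angular": [0,0,-0.2],"fingers": 0.8},{"slide": [327,27.5,0],"angular": [0,0,-0.2],"fingers": 0.8},{"slide": [327,27.5,0],"angular": [0,0,-0.2],"fingers": 0.8},{"slide": [327,27.5,0],"angular": [0,0,-0.2],"fingers": 0.8},{"slide": [327,27.5,0],"angular": [0,0,-0.2],"fingers": 0.8}]'

```text
clock: 19.33
tcp_pos: [0.5721, 0.0442, 0.188]
orientation: [-0.001, 0.705, 0.709, -0.001]
wrist_force: [-0.3, -0.6, -0.1]
finger_gap: 0.0223
grip_force: 24.5
```

```bash
python3 - <<'E'
from h import *
for i in range(4): read_camera("top")
E
python3 goal.py .572 .0428 .118 0
```

```text
tcp [0.573  0.0408 0.1891] slide [ 2.1 -0.9 71.1] ang [-0.1  0.  -0.1] t 19.5333
```

>>> jog_arm --moves '[{"slide": [1,-0.5,20],"angular": [0,0,0],"fingers": 0.8},{"slide": [1,-0.5,40],"angular": [0,0,0],"fingers": 0.8},{"slide": [1,-0.5,60],"angular": [0,0,0],"fingers": 0.8},{"slide": [1,-0.5,68],"angular": [0,0,0],"fingers": 0.8},{"slide": [1,-0.5,72],"angular": [0,0,0],"fingers": 0.8},{"slide": [1,-0.5,76],"angular": [0,0,0],"fingers": 0.8},{"slide": [1,-0.5,76],"angular": [0,0,0],"fingers": 0.8},{"slide": [1,-0.5,76],"angular": [0,0,0],"fingers": 0.8}]'

```text
clock: 20.2
tcp_pos: [0.5734, 0.0427, 0.1146]
orientation: [0.0, 0.707, 0.707, 0.0]
wrist_force: [0.0, -0.1, -0.9]
finger_gap: 0.0223
grip_force: 24.5
```

>>> jog_arm --moves '[{"slide": [0,0,3],"angular": [0,0,0],"fingers": 0.8},{"slide": [0,0,6],"angular": [0,0,0],"fingers": 0.8},{"slide": [0,0,9],"angular": [0,0,0],"fingers": 0.8},{"slide": [0,0,11],"angular": [0,0,0],"fingers": 0.8},{"slide": [0,0,13],"angular": [0,0,0],"fingers": 0.8},{"slide": [0,0,13],"angular": [0,0,0],"fingers": 0.8}]'

```text
clock: 20.7
tcp_pos: [0.5729, 0.0431, 0.1026]
orientation: [0.001, 0.707, 0.707, 0.0]
wrist_force: [-5.6, -0.8, 12.5]
finger_gap: 0.0229
grip_force: 26.0
```

>>> jog_arm --moves '[{"slide": [0,0,-1],"angular": [0,0,0],"fingers": 0.63},{"slide": [0,0,-1],"angular": [0,0,0],"fingers": 0.63},{"slide": [0,0,-1],"angular": [0,0,0],"fingers": 0.63},{"slide": [0,0,-20],"angular": [0,0,0],"fingers": 0.63},{"slide": [0,0,-50],"angular": [0,0,0],"fingers": 0.63},{"slide": [0,0,-100],"angular": [0,0,0],"fingers": 0.4},{"slide": [-100,-80,-100],"angular": [0,0,0],"fingers": 0.4},{"slide": [-100,-80,-100],"angular": [0,0,0],"fingers": 0.4},{"slide": [-100,-80,-100],"angular": [0,0,0],"fingers": 0.4},{"slide": [-100,-80,-100],"angular": [0,0,0],"fingers": 0.4}]'

```text
clock: 21.53
tcp_pos: [0.4895, -0.0603, 0.2011]
orientation: [-0.0, 0.708, 0.706, -0.001]
wrist_force: [0.0, 0.9, 0.2]
finger_gap: 0.0514
grip_force: 0.0
```

```bash
python3 - <<'E'
from h import *
t=read_camera("top"); s=read_camera("scene")
cv2.imwrite("pics/t8.png",cv2.resize(t["color"][150:260,155:335,::-1],None,fx=4.4,fy=4.4,interpolation=cv2.INTER_CUBIC))
for c in(t,s):
    for n,z in(("cover_grip",.062),("dial_grip",.087)):
        for r in tip_of(n,c)[:3]: print(n,np.round(r["point"],1),round(r["p"],2),atz(c,r["point"],z).round(4))
E
python3 goal.py .45 .3 .19 12
```

```text
cover_grip [107.2 188.2] 0.57 [0.6152 0.6027 0.062 ]
cover_grip [334.3 144.1] 0.51 [ 0.7417 -0.1025  0.062 ]
dial_grip [304.9 229.6] 0.51 [ 0.4697 -0.0005  0.087 ]
cover_grip [373.2 241.5] 0.91 [0.5135 0.3451 0.062 ]
cover_grip [433.4 315.5] 0.57 [0.6145 0.5901 0.062 ]
cover_grip [355.6 277.8] 0.4 [0.6513 0.4041 0.062 ]
dial_grip [293.1 178.2] 0.5 [ 0.4788 -0.0084  0.087 ]
tcp [ 0.4936 -0.0562  0.2005] slide [356.3 -42.9  10.6] ang [  0.   -0.  -11.9] t 21.8333
```

View pics/t8.png

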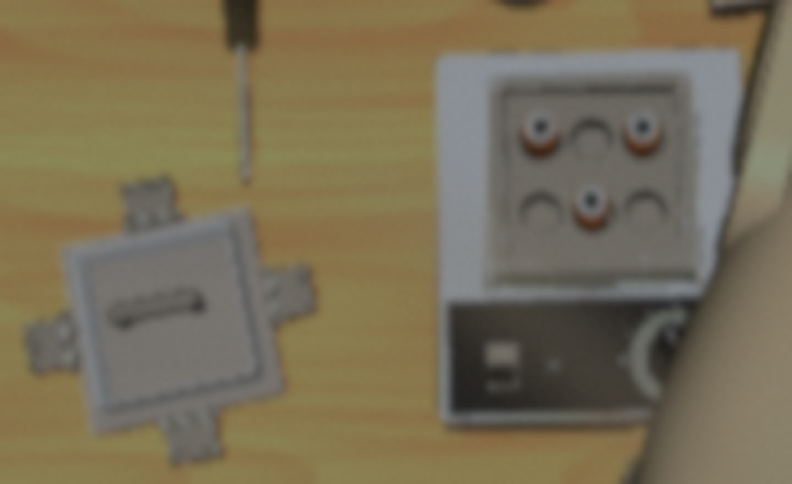

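>>> jog_arm --moves '[{"slide": [401,22,10],"angular": [0,0,-11.9],"fingers": 0.4},{"slide": [401,22,10],"angular": [0,0,-11.9],"fingers": 0.4},{"slide": [401,22,10],"angular": [0,0,-11.9],"fingers": 0.4},{"slide": [401,22,10],"angular": [0,0,-11.9],"fingers": 0.4},{"slide": [401,22,10],"angular": [0,0,-11.9],"fingers": 0.4},{"slide": [401,22,10],"angular": [0,0,-11.9],"fingers": 0.4},{"slide": [401,22,10],"angular": [0,0,-11.9],"fingers": 0.4},{"slide": [401,22,10],"angular": [0,0,-11.9],"fingers": 0.4},{"slide": [401,22,10],"angular": [0,0,-11.9],"fingers": 0.4},{"slide": [401,22,10],"angular": [0,0,-11.9],"fingers": 0.4}]'

```text
clock: 22.67
tcp_pos: [0.5137, 0.3495, 0.1898]
orientation: [-0.0, 0.628, 0.778, 0.0]
wrist_force: [0.1, -0.5, 1.5]
finger_gap: 0.0511
grip_force: 0.0
```

```bash
python3 - <<'E'
from h import *
for i in range(3): read_camera("top")
t=read_camera("top"); s=read_camera("scene"); p=get_state()["tcp_pos"]; print(p)
f=lambda c,x,y:cv2.resize(c["color"][y:y+75,x:x+90],None,fx=4.4,fy=4.4,interpolation=cv2.INTER_CUBIC)
cv2.imwrite("pics/st9.png",np.hstack([f(s,330,205),f(t,145,175)])[:,:,::-1])
E
python3 goal.py .5155 .3445 .056 12
```

```text
[0.51400637 0.34473357 0.1899823 ]
tcp [0.514  0.3447 0.19  ] slide [ -0.5   1.6 134. ] ang [-0.1  0.   0. ] t 22.9167
```

View pics/st9.png

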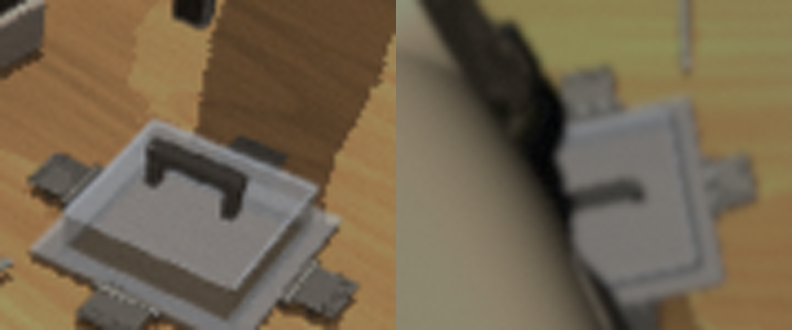

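>>> jog_arm --moves '[{"slide": [-1,1,60],"angular": [0,0,-71],"fingers": 0},{"slide": [-1,1,60],"angular": [0,0,-71],"fingers": 0},{"slide": [-1,1,60],"angular": [0,0,-71],"fingers": 0},{"slide": [-1,1,60],"angular": [0,0,-71],"fingers": 0},{"slide": [-1,1,60],"angular": [0,0,-71],"fingers": 0},{"slide": [-1,1,60],"angular": [0,0,-71],"fingers": 0},{"slide": [-1,1,60],"angular": [0,0,-71],"fingers": 0},{"slide": [-1,1,60],"angular": [0,0,-71],"fingers": 0},{"slide": [-1,1,60],"angular": [0,0,-71],"fingers": 0},{"slide": [-1,1,60],"angular": [0,0,-71],"fingers": 0}]'

```text
clock: 23.75
tcp_pos: [0.5161, 0.3418, 0.131]
orientation: [0.0, 0.06, 0.998, -0.0]
wrist_force: [0.2, -0.6, -0.5]
finger_gap: 0.0858
grip_force: 0.0
```

```bash
python3 - <<'E'
from h import *
for i in range(3): read_camera("top")
s=read_camera("scene")
for n,z in(("cover_grip",.062),):
    for r in tip_of(n,s)[:3]: print(n,np.round(r["point"],1),round(r["p"],2),atz(s,r["point"],z).round(4))
print(get_state()["finger_gap"])
E
python3 goal.py .5150 .343 .050 102
```

```text
cover_grip [431.7 314.8] 0.78 [0.6156 0.5867 0.062 ]
cover_grip [371.4 240.4] 0.7 [0.5135 0.339  0.062 ]
0.08542770984877149
tcp [0.516  0.3425 0.1309] slide [ 1.   0.3 80.9] ang [  0.    0.  -19.3] t 24.0
```

>>> jog_arm --moves '[{"slide": [1,0,0],"angular": [0,0,-19.3],"fingers": 0},{"slide": [1,0,0],"angular": [0,0,-19.3],"fingers": 0},{"slide": [1,0,10],"angular": [0,0,-19.3],"fingers": 0},{"slide": [1,0,25],"angular": [0,0,-19.3],"fingers": 0},{"slide": [1,0,40],"angular": [0,0,-19.3],"fingers": 0},{"slide": [1,0,55],"angular": [0,0,-19.3],"fingers": 0},{"slide": [1,0,66],"angular": [0,0,-19.3],"fingers": 0},{"slide": [1,0,72],"angular": [0,0,-19.3],"fingers": 0},{"slide": [1,0,78],"angular": [0,0,-19.3],"fingers": 0},{"slide": [1,0,78],"angular": [0,0,-19.3],"fingers": 0}]'

```text
clock: 24.83
tcp_pos: [0.5144, 0.3431, 0.0518]
orientation: [-0.001, -0.106, 0.994, -0.0]
wrist_force: [-0.6, -0.6, -0.1]
finger_gap: 0.0856
grip_force: 0.0
```

Now squeeze lightly along the bar to centre it.

>>> jog_arm --moves '[{"slide": [0,0,0],"angular": [0,0,0],"fingers": 0.1},{"slide": [0,0,0],"angular": [0,0,0],"fingers": 0.2},{"slide": [0,0,0],"angular": [0,0,0],"fingers": 0.28},{"slide": [0,0,0],"angular": [0,0,0],"fingers": 0.3},{"slide": [0,0,0],"angular": [0,0,0],"fingers": 0.3},{"slide": [0,0,0],"angular": [0,0,0],"fingers": 0.3},{"slide": [0,0,0],"angular": [0,0,0],"fingers": 0.3}]' --squeeze 20

```text
clock: 25.42
tcp_pos: [0.5156, 0.3443, 0.0542]
orientation: [0.001, -0.107, 0.994, 0.001]
wrist_force: [-1.1, 2.9, 5.4]
finger_gap: 0.063
grip_force: 22.8
```

>>> jog_arm --moves '[{"slide": [0,0,0],"angular": [0,0,0],"fingers": 0},{"slide": [0,0,0],"angular": [0,0,0],"fingers": 0},{"slide": [0,0,0],"angular": [0,0,0],"fingers": 0},{"slide": [0,0,0],"angular": [0,0,0],"fingers": 0},{"slide": [0,0,-30],"angular": [0,0,0],"fingers": 0},{"slide": [0,0,-60],"angular": [0,0,0],"fingers": 0},{"slide": [0,0,-60],"angular": [0,0,7],"fingers": 0},{"slide": [0,0,-60],"angular": [0,0,14],"fingers": 0},{"slide": [0,0,-60],"angular": [0,0,21],"fingers": 0},{"slide": [0,0,-60],"angular": [0,0,28],"fingers": 0}]'

```text
clock: 26.25
tcp_pos: [0.5148, 0.3432, 0.1128]
orientation: [0.0, 0.14, 0.99, -0.0]
wrist_force: [0.6, 0.6, 0.5]
finger_gap: 0.0854
grip_force: 0.0
```

>>> jog_arm --moves '[{"slide": [0,0,0],"angular": [0,0,62],"fingers": 0.4},{"slide": [0,0,0],"angular": [0,0,62],"fingers": 0.4},{"slide": [0,0,0],"angular": [0,0,62],"fingers": 0.4},{"slide": [0,0,0],"angular": [0,0,62],"fingers": 0.4},{"slide": [0,0,0],"angular": [0,0,62],"fingers": 0.4},{"slide": [0,0,0],"angular": [0,0,62],"fingers": 0.4},{"slide": [0,0,0],"angular": [0,0,62],"fingers": 0.4},{"slide": [0,0,0],"angular": [0,0,62],"fingers": 0.4},{"slide": [0,0,0],"angular": [0,0,62],"fingers": 0.4},{"slide": [0,0,0],"angular": [0,0,62],"fingers": 0.4}]'

```text
clock: 27.08
tcp_pos: [0.5147, 0.3431, 0.1125]
orientation: [-0.0, 0.629, 0.778, -0.0]
wrist_force: [-0.9, 0.7, -0.3]
finger_gap: 0.051
grip_force: 0.0
```

```bash
python3 - <<'E'
from h import *
for i in range(4): read_camera("top")
E
python3 goal.py .5152 .3440 .056 12
```

```text
tcp [0.5148 0.3433 0.1127] slide [ 0.6  0.6 56.7] ang [-0.   0.   0.3] t 27.2833
```

>>> jog_arm --moves '[{"slide": [0.5,0.5,20],"angular": [0,0,0.3],"fingers": 0.4},{"slide": [0.5,0.5,40],"angular": [0,0,0.3],"fingers": 0.4},{"slide": [0.5,0.5,56],"angular": [0,0,0.3],"fingers": 0.4},{"slide": [0.5,0.5,56],"angular": [0,0,0.3],"fingers": 0.4},{"slide": [0.5,0.5,56],"angular": [0,0,0.3],"fingers": 0.6},{"slide": [0.5,0.5,56],"angular": [0,0,0.3],"fingers": 0.9},{"slide": [0.5,0.5,56],"angular": [0,0,0.3],"fingers": 0.95},{"slide": [0.5,0.5,56],"angular": [0,0,0.3],"fingers": 0.95},{"slide": [0.5,0.5,56],"angular": [0,0,0.3],"fingers": 0.95},{"slide": [0.5,0.5,56],"angular": [0,0,0.3],"fingers": 0.95}]' --squeeze 50

```text
clock: 28.12
tcp_pos: [0.5162, 0.3445, 0.0584]
orientation: [0.001, 0.63, 0.777, 0.001]
wrist_force: [-0.5, 0.1, 5.8]
finger_gap: 0.0128
grip_force: 51.2
```

>>> jog_arm --moves '[{"slide": [0,0,-10],"angular": [0,0,0],"fingers": 0.95},{"slide": [0,0,-40],"angular": [0,0,0],"fingers": 0.95},{"slide": [0,0,-80],"angular": [0,0,0],"fingers": 0.95},{"slide": [0,0,-120],"angular": [0,0,0],"fingers": 0.95},{"slide": [0,0,-150],"angular": [0,0,0],"fingers": 0.95},{"slide": [0,0,-150],"angular": [0,0,0],"fingers": 0.95},{"slide": [0,0,-150],"angular": [0,0,0],"fingers": 0.95},{"slide": [0,0,-150],"angular": [0,0,0],"fingers": 0.95},{"slide": [0,0,-150],"angular": [0,0,0],"fingers": 0.95}]'

```text
clock: 28.87
tcp_pos: [0.5139, 0.3433, 0.2045]
orientation: [-0.001, 0.63, 0.777, -0.002]
wrist_force: [-0.5, -0.7, -4.1]
finger_gap: 0.0128
grip_force: 50.0
```

```bash
python3 - <<'E'
from h import *
for i in range(4): read_camera("top")
p=get_state(); print(p["wrist_force"],p["ft_torque"],p["orientation"].round(4))
E
python3 goal.py .598 .0428 .21 0
```

```text
[ 0.06879144  0.42623007 -3.69137127] [-0.04623812 -0.01162528 -0.03393984] [-7.000e-04  6.298e-01  7.767e-01 -1.300e-03]
tcp [0.5145 0.3436 0.2051] slide [-311.6   19.5   -4.7] ang [-0.2  0.1 11.9] t 29.0667
```

>>> jog_arm --moves '[{"slide": [-311.5,19.5,0],"angular": [0,0,11.9],"fingers": 0.95},{"slide": [-311.5,19.5,0],"angular": [0,0,11.9],"fingers": 0.95},{"slide": [-311.5,19.5,0],"angular": [0,0,11.9],"fingers": 0.95},{"slide": [-311.5,19.5,0],"angular": [0,0,11.9],"fingers": 0.95},{"slide": [-311.5,19.5,0],"angular": [0,0,11.9],"fingers": 0.95},{"slide": [-311.5,19.5,0],"angular": [0,0,11.9],"fingers": 0.95},{"slide": [-311.5,19.5,0],"angular": [0,0,11.9],"fingers": 0.95},{"slide": [-311.5,19.5,0],"angular": [0,0,11.9],"fingers": 0.95},{"slide": [-311.5,19.5,0],"angular": [0,0,11.9],"fingers": 0.95},{"slide": [-311.5,19.5,0],"angular": [0,0,11.9],"fingers": 0.95}]'

```text
clock: 29.9
tcp_pos: [0.5987, 0.0417, 0.206]
orientation: [-0.001, 0.708, 0.706, -0.0]
wrist_force: [0.3, 1.0, -4.2]
finger_gap: 0.0128
grip_force: 50.0
```

```bash
python3 - <<'E'
from h import *
for i in range(3): read_camera("top")
t=read_camera("top"); s=read_camera("scene"); p=get_state(); print(p["tcp_pos"],p["orientation"].round(4))
f=lambda c,x,y:cv2.resize(c["color"][y:y+90,x:x+88],None,fx=4.5,fy=4.5,interpolation=cv2.INTER_CUBIC)
cv2.imwrite("pics/st10.png",np.hstack([f(s,235,145),f(t,240,145)])[:,:,::-1])
E
python3 goal.py .598 .0428 .15 0
```

```text
[0.59829383 0.04462599 0.20666401] [-2.000e-04  7.062e-01  7.080e-01 -0.000e+00]
tcp [0.5983 0.0446 0.2067] slide [-1.8 -0.3 56.7] ang [-0.  -0.   0.1] t 30.15
```

>>> jog_arm --moves '[{"slide": [-1.5,0,15],"angular": [0,0,0.1],"fingers": 0.95},{"slide": [-1.5,0,30],"angular": [0,0,0.1],"fingers": 0.95},{"slide": [-1.5,0,45],"angular": [0,0,0.1],"fingers": 0.95},{"slide": [-1.5,0,54],"angular": [0,0,0.1],"fingers": 0.95},{"slide": [-1.5,0,57],"angular": [0,0,0.1],"fingers": 0.95},{"slide": [-1.5,0,60.5],"angular": [0,0,0.1],"fingers": 0.95},{"slide": [-1.5,0,60.5],"angular": [0,0,0.1],"fingers": 0.95},{"slide": [-1.5,0,60.5],"angular": [0,0,0.1],"fingers": 0.95}]'

```text
clock: 30.82
tcp_pos: [0.5991, 0.042, 0.147]
orientation: [0.0, 0.707, 0.707, 0.0]
wrist_force: [0.6, 0.3, -3.0]
finger_gap: 0.0127
grip_force: 50.0
```

>>> jog_arm --moves '[{"slide": [0,0,0],"angular": [0,0,0],"fingers": 0.95},{"slide": [0,0,0],"angular": [0,0,0],"fingers": 0.95}]'

```text
clock: 30.98
tcp_pos: [0.5993, 0.0417, 0.1471]
orientation: [0.001, 0.708, 0.707, 0.001]
wrist_force: [0.2, -0.0, -3.2]
finger_gap: 0.0129
grip_force: 50.0
```

>>> jog_arm --moves '[{"slide": [0,0,1],"angular": [0,0,0],"fingers": 0.95},{"slide": [0,0,2],"angular": [0,0,0],"fingers": 0.95},{"slide": [0,0,3],"angular": [0,0,0],"fingers": 0.95},{"slide": [0,0,3],"angular": [0,0,0],"fingers": 0.95}]'

```text
clock: 31.32
tcp_pos: [0.5986, 0.042, 0.1457]
orientation: [0.0, 0.708, 0.707, 0.001]
wrist_force: [-7.1, 0.7, 8.6]
finger_gap: 0.0128
grip_force: 51.6
```

>>> jog_arm --moves '[{"slide": [0,0,-3],"angular": [0,0,0],"fingers": 0.95},{"slide": [0,-2,-3],"angular": [0,0,0],"fingers": 0.95},{"slide": [0,-2,-1],"angular": [0,0,0],"fingers": 0.95},{"slide": [0,-2,0],"angular": [0,0,0],"fingers": 0.95},{"slide": [0,-2,0],"angular": [0,0,0],"fingers": 0.95},{"slide": [0,-2,0],"angular": [0,0,0],"fingers": 0.95}]'

```text
clock: 31.82
tcp_pos: [0.5968, 0.0421, 0.143]
orientation: [-0.0, 0.707, 0.707, 0.0]
wrist_force: [0.3, 3.2, -0.6]
finger_gap: 0.0127
grip_force: 50.3
```

>>> jog_arm --moves '[{"slide": [0,0,1],"angular": [0,0,0],"fingers": 0.95},{"slide": [0,0,2],"angular": [0,0,0],"fingers": 0.95},{"slide": [0,0,2],"angular": [0,0,0],"fingers": 0.95},{"slide": [0,0,2],"angular": [0,0,0],"fingers": 0.95}]'

```text
clock: 32.15
tcp_pos: [0.5968, 0.0425, 0.1424]
orientation: [-0.0, 0.707, 0.707, 0.001]
wrist_force: [-1.7, 4.5, 6.4]
finger_gap: 0.013
grip_force: 51.3
```

>>> jog_arm --moves '[{"slide": [0,0,-1],"angular": [0,0,0],"fingers": 0.7},{"slide": [0,0,-1],"angular": [0,0,0],"fingers": 0.6},{"slide": [0,0,-1],"angular": [0,0,0],"fingers": 0.5},{"slide": [0,0,-1],"angular": [0,0,0],"fingers": 0.5},{"slide": [0,0,-30],"angular": [0,0,0],"fingers": 0.5},{"slide": [0,0,-60],"angular": [0,0,0],"fingers": 0.6},{"slide": [-90,0,-60],"angular": [0,0,0],"fingers": 1},{"slide": [-95,0,-60],"angular": [0,0,0],"fingers": 1},{"slide": [-95,0,-60],"angular": [0,0,0],"fingers": 1},{"slide": [-95,0,-60],"angular": [0,0,0],"fingers": 1}]'

```text
clock: 32.98
tcp_pos: [0.5967, -0.0567, 0.2011]
orientation: [0.0, 0.709, 0.705, -0.0]
wrist_force: [0.3, 0.2, -1.3]
finger_gap: -0.0001
grip_force: 0.0
```

```bash
python3 - <<'E'
from h import *
for i in range(3): read_camera("top")
t=read_camera("top"); s=read_camera("scene"); p=get_state(); print(p["tcp_pos"],p["orientation"].round(4),p["finger_gap"])
f=lambda c,x,y:cv2.resize(c["color"][y:y+90,x:x+88],None,fx=4.5,fy=4.5,interpolation=cv2.INTER_CUBIC)
cv2.imwrite("pics/st11.png",np.hstack([f(s,235,145),f(t,240,145)])[:,:,::-1])
E
python3 goal.py .597 -.0525 .12 0
```

```text
[ 0.59634901 -0.05210574  0.20096611] [-4.000e-04  7.071e-01  7.071e-01 -1.000e-04] -9.555964404652341e-05
tcp [ 0.5963 -0.0521  0.201 ] slide [-0.4  0.7 81. ] ang [-0. -0.  0.] t 33.2333
```

View pics/st11.png

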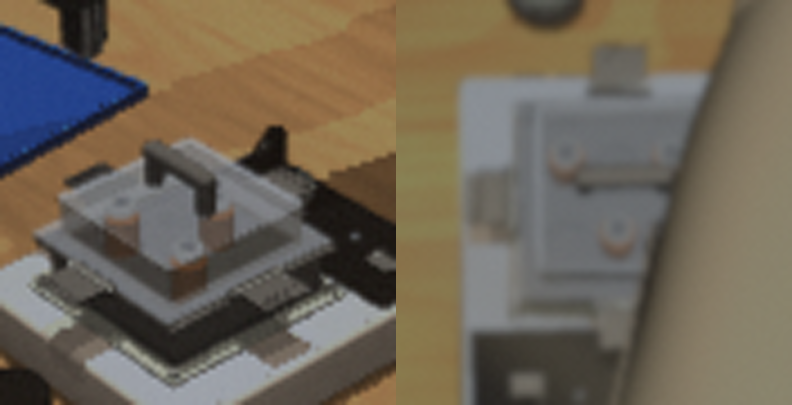

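>>> jog_arm --moves '[{"slide": [0,0.5,40],"angular": [0,0,0],"fingers": 1},{"slide": [0,0.5,80],"angular": [0,0,0],"fingers": 1},{"slide": [0,0.5,90],"angular": [0,0,0],"fingers": 1},{"slide": [0,0.5,95],"angular": [0,0,0],"fingers": 1},{"slide": [0,0.5,98],"angular": [0,0,0],"fingers": 1},{"slide": [0,0.5,101],"angular": [0,0,0],"fingers": 1},{"slide": [0,0.5,104],"angular": [0,0,0],"fingers": 1},{"slide": [0,0.5,107],"angular": [0,0,0],"fingers": 1},{"slide": [0,0.5,109],"angular": [0,0,0],"fingers": 1},{"slide": [0,0.5,110],"angular": [0,0,0],"fingers": 1}]'

```text
clock: 34.07
tcp_pos: [0.5974, -0.0533, 0.0914]
orientation: [0.0, 0.708, 0.707, 0.0]
wrist_force: [0.2, -0.2, 0.6]
finger_gap: -0.0001
grip_force: 0.0
```

>>> jog_arm --moves '[{"slide": [0,0,-40],"angular": [0,0,0],"fingers": 1},{"slide": [0,0,-80],"angular": [0,0,0],"fingers": 1},{"slide": [0,0,-108],"angular": [0,0,0],"fingers": 1},{"slide": [40,0,-108],"angular": [0,0,0],"fingers": 1},{"slide": [80,0,-108],"angular": [0,0,0],"fingers": 1},{"slide": [120,0,-108],"angular": [0,0,0],"fingers": 1},{"slide": [160,0,-108],"angular": [0,0,0],"fingers": 1},{"slide": [190,0,-108],"angular": [0,0,0],"fingers": 1},{"slide": [190,0,-108],"angular": [0,0,0],"fingers": 1},{"slide": [190,0,-108],"angular": [0,0,0],"fingers": 1}]'

```text
clock: 34.9
tcp_pos: [0.5971, 0.1385, 0.1992]
orientation: [0.0, 0.706, 0.708, 0.0]
wrist_force: [0.2, -0.2, -0.8]
finger_gap: 0.0003
grip_force: 0.0
```

```bash
python3 - <<'E'
from h import *
for i in range(3): read_camera("top")
E
python3 goal.py .597 .1375 .091 0
```

```text
tcp [0.5974 0.1357 0.1992] slide [  1.8  -0.4 108.2] ang [-0.   0.  -0.1] t 35.05
```

>>> jog_arm --moves '[{"slide": [1,0,40],"angular": [0,0,0],"fingers": 1},{"slide": [1,0,80],"angular": [0,0,0],"fingers": 1},{"slide": [1,0,88],"angular": [0,0,0],"fingers": 1},{"slide": [1,0,93],"angular": [0,0,0],"fingers": 1},{"slide": [1,0,96],"angular": [0,0,0],"fingers": 1},{"slide": [1,0,99],"angular": [0,0,0],"fingers": 1},{"slide": [1,0,102],"angular": [0,0,0],"fingers": 1},{"slide": [1,0,105],"angular": [0,0,0],"fingers": 1},{"slide": [1,0,108],"angular": [0,0,0],"fingers": 1},{"slide": [1,0,109],"angular": [0,0,0],"fingers": 1}]'

```text
clock: 35.88
tcp_pos: [0.5975, 0.1378, 0.0901]
orientation: [0.0, 0.708, 0.707, 0.0]
wrist_force: [-0.1, 0.3, -0.4]
finger_gap: -0.0004
grip_force: 0.0
```

>>> jog_arm --moves '[{"slide": [0,0,-40],"angular": [0,0,0],"fingers": 1},{"slide": [0,0,-80],"angular": [0,0,0],"fingers": 1},{"slide": [0,0,-109],"angular": [0,0,-7],"fingers": 1},{"slide": [0,0,-109],"angular": [0,0,-14],"fingers": 1},{"slide": [-30,20,-109],"angular": [0,0,-21],"fingers": 1},{"slide": [-60,50,-109],"angular": [0,0,-28],"fingers": 1},{"slide": [-94,80,-109],"angular": [0,0,-35],"fingers": 1},{"slide": [-94,95,-109],"angular": [0,0,-42],"fingers": 1},{"slide": [-94,95,-109],"angular": [0,0,-49],"fingers": 1},{"slide": [-94,95,-109],"angular": [0,0,-56],"fingers": 1}]'

```text
clock: 36.72
tcp_pos: [0.6933, 0.0423, 0.1982]
orientation: [-0.0, 0.291, 0.957, 0.0]
wrist_force: [0.3, -0.8, 0.2]
finger_gap: 0.0001
grip_force: 0.0
```

```bash
python3 - <<'E'
from h import *
for i in range(3): read_camera("top")
E
python3 goal.py .692 .0425 .199 90
```

```text
tcp [0.6923 0.0436 0.1989] slide [-0.4 -1.  -0.1] ang [ -0.   -0.  -34.2] t 36.8667
```

>>> jog_arm --moves '[{"slide": [0,-0.5,0],"angular": [0,0,-34],"fingers": 1},{"slide": [0,-0.5,0],"angular": [0,0,-34],"fingers": 1},{"slide": [0,-0.5,20],"angular": [0,0,-34],"fingers": 1},{"slide": [0,-0.5,50],"angular": [0,0,-34],"fingers": 1},{"slide": [0,-0.5,80],"angular": [0,0,-34],"fingers": 1},{"slide": [0,-0.5,88],"angular": [0,0,-34],"fingers": 1},{"slide": [0,-0.5,94],"angular": [0,0,-34],"fingers": 1},{"slide": [0,-0.5,99],"angular": [0,0,-34],"fingers": 1},{"slide": [0,-0.5,104],"angular": [0,0,-34],"fingers": 1},{"slide": [0,-0.5,109],"angular": [0,0,-34],"fingers": 1}]'

```text
clock: 37.7
tcp_pos: [0.693, 0.0433, 0.0916]
orientation: [0.001, 0.002, 1.0, -0.0]
wrist_force: [-0.9, 0.6, -0.3]
finger_gap: -0.0
grip_force: 0.0
```

>>> jog_arm --moves '[{"slide": [0,0,0],"angular": [0,0,0],"fingers": 1},{"slide": [0,0,0],"angular": [0,0,0],"fingers": 1},{"slide": [0,0,-40],"angular": [0,0,0],"fingers": 1},{"slide": [0,0,-80],"angular": [0,0,0],"fingers": 1},{"slide": [0,0,-108],"angular": [0,0,0],"fingers": 1},{"slide": [40,0,-108],"angular": [0,0,0],"fingers": 1},{"slide": [80,0,-108],"angular": [0,0,0],"fingers": 1},{"slide": [120,0,-108],"angular": [0,0,0],"fingers": 1},{"slide": [160,0,-108],"angular": [0,0,0],"fingers": 1},{"slide": [190,0,-108],"angular": [0,0,0],"fingers": 1}]'

```text
clock: 38.53
tcp_pos: [0.4988, 0.0436, 0.1986]
orientation: [-0.0, 0.001, 1.0, 0.0]
wrist_force: [-0.8, -0.0, 0.4]
finger_gap: -0.0002
grip_force: 0.0
```

```bash
python3 - <<'E'
from h import *
for i in range(4): read_camera("top")
E
python3 goal.py .502 .0425 .091 90
```

```text
tcp [0.5021 0.0435 0.1994] slide [  0.3  -0.9 108.4] ang [-0.   0.1 -0.1] t 38.7333
```

>>> jog_arm --moves '[{"slide": [0,-0.5,40],"angular": [0,0,0],"fingers": 1},{"slide": [0,-0.5,80],"angular": [0,0,0],"fingers": 1},{"slide": [0,-0.5,88],"angular": [0,0,0],"fingers": 1},{"slide": [0,-0.5,93],"angular": [0,0,0],"fingers": 1},{"slide": [0,-0.5,97],"angular": [0,0,0],"fingers": 1},{"slide": [0,-0.5,101],"angular": [0,0,0],"fingers": 1},{"slide": [0,-0.5,105],"angular": [0,0,0],"fingers": 1},{"slide": [0,-0.5,109],"angular": [0,0,0],"fingers": 1},{"slide": [0,-0.5,109],"angular": [0,0,0],"fingers": 1}]'

```text
clock: 39.48
tcp_pos: [0.5026, 0.0429, 0.0894]
orientation: [0.001, 0.001, 1.0, 0.0]
wrist_force: [-0.6, 0.9, 0.4]
finger_gap: 0.0004
grip_force: 0.0
```

>>> jog_arm --moves '[{"slide": [0,0,-40],"angular": [0,0,0],"fingers": 1},{"slide": [0,0,-80],"angular": [0,0,0],"fingers": 0.6},{"slide": [0,0,-100],"angular": [0,0,0],"fingers": 0.4},{"slide": [40,-30,-100],"angular": [0,0,0],"fingers": 0.4},{"slide": [80,-60,-100],"angular": [0,0,0],"fingers": 0.4},{"slide": [120,-100,-100],"angular": [0,0,0],"fingers": 0.4},{"slide": [120,-140,-100],"angular": [0,0,0],"fingers": 0.4},{"slide": [120,-180,-100],"angular": [0,0,0],"fingers": 0.4},{"slide": [120,-220,-100],"angular": [0,0,0],"fingers": 0.4},{"slide": [120,-240,-100],"angular": [0,0,0],"fingers": 0.4}]'

```text
clock: 40.32
tcp_pos: [0.3812, -0.1991, 0.1904]
orientation: [0.001, 0.001, 1.0, -0.001]
wrist_force: [1.9, 0.1, -0.0]
finger_gap: 0.0513
grip_force: 0.0
```

```bash
python3 - <<'E'
from h import *
for i in range(3): read_camera("top")
t=read_camera("top"); s=read_camera("scene"); p=get_state(); print(p["tcp_pos"])
f=lambda c,x,y:cv2.resize(c["color"][y:y+90,x:x+88],None,fx=4.5,fy=4.5,interpolation=cv2.INTER_CUBIC)
cv2.imwrite("pics/st12.png",np.hstack([f(s,235,145),f(t,245,150)])[:,:,::-1])
for c in(t,s):
    for n,z in(("dial_grip",.087),("tab_a_pad",.09)):
        for r in tip_of(n,c)[:4]: print(n,np.round(r["point"],1),round(r["p"],2),atz(c,r["point"],z).round(4))
E
```

```text
[ 0.38147545 -0.1969086   0.18948254]
dial_grip [308.8 232.3] 0.58 [ 0.4614 -0.0117  0.087 ]
tab_a_pad [ 90.4 186.1] 0.56 [0.6159 0.6421 0.09  ]
tab_a_pad [290.2 218.5] 0.38 [0.5034 0.0422 0.09  ]
dial_grip [293.5 179.2] 0.46 [ 0.482  -0.0029  0.087 ]
tab_a_pad [276.9 224.8] 0.6 [0.6786 0.1485 0.09  ]
tab_a_pad [466.6 366. ] 0.59 [0.6981 0.7066 0.09  ]
tab_a_pad [255.8 215.8] 0.58 [0.6953 0.0778 0.09  ]
tab_a_pad [274.9 198.3] 0.58 [0.5993 0.0456 0.09  ]
```

View pics/st12.png

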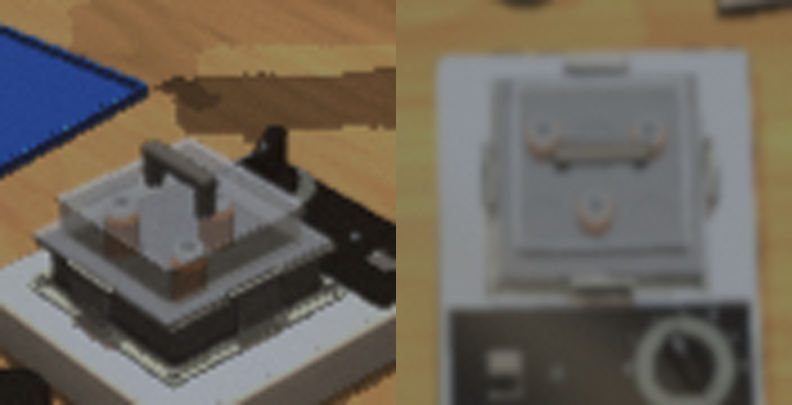

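```bash
python3 - <<'E'
from h import *
t=read_camera("top"); s=read_camera("scene")
for p in((309.5,231.8),(309.2,230.4)): print(atz(t,p,.058))
# top of bar in scene: crop (275,130)/4.5
p=np.array([275,129])/4.5+[235,145]; print(p,atz(s,p-[1.2,.6],.094))
# template bar in top: dark pixels inside ring + white pointer
x,y=309,231; im=t["color"][y-14:y+14,x-14:x+14]
print(cv2.cvtColor(im,cv2.COLOR_RGB2GRAY)[4:26,4:26])
# predicted bar ends for the settings with centre guess
for c0 in((.466,-.0125),):
  for h in(90,60,30):
    d=.021*np.array([np.cos(np.radians(h)),np.sin(np.radians(h))]); print(h,proj(t,[c0[0]+d[0],c0[1]+d[1],.094]),proj(t,[c0[0]-d[0],c0[1]-d[1],.094]))
E
```

```text
[ 0.46678996 -0.01553996  0.058     ]
[ 0.47106755 -0.01477686  0.058     ]
[296.11111111 173.66666667] [ 0.46079817 -0.01963478  0.094     ]
[[ 42  44  52  63  73  80  88  89  90  93  96  95  90  84  76  69  62  48
   37  35  34  34]
 [ 43  50  62  77  89  96  97  93  89  94 100 102 101  98  94  87  75  58
   41  37  36  36]
 [ 50  62  80  92  99  97  89  81  78  82  87  92  95 100 102 100  91  76
   57  46  43  42]
 [ 61  78  94 102 100  87  71  69  68  63  65  68  76  85  95 102 101  92
   75  59  54  51]
 [ 74  93 103 105  95  73  56  63  70  62  50  47  51  64  80  94 100 100
   90  73  60  50]
 [ 86 102 107 100  85  59  45  57  71  66  50  36  37  45  60  79  95 100
   99  85  62  45]
 [ 96 106 104  91  69  47  36  45  62  63  51  35  31  36  45  60  81  98
  102  93  70  46]
 [100 106 101  81  58  41  33  36  46  52  44  34  32  35  39  47  69  92
  103  98  78  52]
 [103 106  99  75  52  42  34  34  37  41  40  37  33  33  36  41  61  86
  102 102  87  62]
 [104 108  97  73  51  46  41  34  33  36  39  38  36  34  35  37  56  82
  100 104  94  68]
 [104 107  99  74  53  48  4
[... 565 characters left out ...]
68  67  64  61  61  62  72  87  97 100
   93  76  55  43]
 [ 69  81  97 106 107 105 100  94  91  90  89  88  89  88  89  96 101  96
   81  63  48  42]
 [ 64  71  84  96 105 108 108 106 105 106 105 105 105 103 102 101  96  83
   67  51  45  41]
 [ 62  66  71  82  93 101 106 108 108 110 109 110 107 103 101  92  82  68
   54  47  45  42]
 [ 66  65  67  71  79  86  93  99 104 104 105 104 100  93  87  78  69  60
   56  52  52  51]
 [ 76  77  75  78  84  88  91  97  99 101 100 100  96  89  86  84  80  78
   78  76  76  76]]
90 [301.98509226 230.59052724] [316.27056384 230.27439537]
60 [302.8331444  227.02932032] [315.44378142 233.8468583 ]
30 [305.36057403 224.38772885] [312.91737007 236.51225206]
```

>>> jog_arm --moves '[{"slide": [-91.5,182.5,0],"angular": [0,0,-30],"fingers": 0.55},{"slide": [-91.5,182.5,0],"angular": [0,0,-30],"fingers": 0.55},{"slide": [-91.5,182.5,0],"angular": [0,0,-30],"fingers": 0.55},{"slide": [-91.5,182.5,0],"angular": [0,0,-30],"fingers": 0.55},{"slide": [-91.5,182.5,0],"angular": [0,0,-30],"fingers": 0.55},{"slide": [-91.5,182.5,0],"angular": [0,0,-30],"fingers": 0.55},{"slide": [-91.5,182.5,30],"angular": [0,0,-30],"fingers": 0.55},{"slide": [-91.5,182.5,60],"angular": [0,0,-30],"fingers": 0.55},{"slide": [-91.5,182.5,60],"angular": [0,0,-30],"fingers": 0.55}]'

```text
clock: 41.62
tcp_pos: [0.4696, -0.0128, 0.1247]
orientation: [-0.004, -0.259, 0.966, 0.002]
wrist_force: [-1.3, 0.2, -1.3]
finger_gap: 0.0384
grip_force: 0.0
```

```bash
python3 - <<'E'
from h import *
for i in range(3): read_camera("top")
s=read_camera("scene"); p=get_state()["tcp_pos"]
print(proj(s,p-[0,0,.011]))
y,x=178,294
g=cv2.cvtColor(s["color"],cv2.COLOR_RGB2GRAY); print(g[160:196:2,280:312:2])
E
python3 goal.py .473 -.0145 .079 120
```

```text
[292.84148432 167.94064507]
[[130 103  34  31  32 128 127 131 129  64  32  21  80 124 122 118]
 [128 101  34  27  33 129 127 110 113  67  42  20  75 116 120 123]
 [127 110  28  30  33 114 119 116 113  61  44  23 106 118 114 115]
 [123 124  74  30  80 110 110 114 118  65  43  21 108 122 117 120]
 [110 110  99  58 112 112 107 110 114  64  44  55 115 111 117 120]
 [111 110 106 110 111 113 113 113 109  78  72 117 121 119 115 111]
 [111 114 110 109 105 108 111 107 102 108 107 108 115 118 121 120]
 [113 110 113 112 113 108 106  32  21  49 113 111 109 113 114 133]
 [116 116 112 110 112 114  63  28  16  49 110 125 128 128 127 126]
 [137 130 116 116 111 105  32  23  19  44 125 126 124 128 128 130]
 [120 121 147 111  57  23  20  20  20  50 122 126 127 126 125 127]
 [ 90 117 112 117 123  45  18  19  17  18  28 104 126 127 126 125]
 [ 87  76 126 116 108 131  96  33  19  20  19  40  66 119 128 129]
 [ 44  41 126 132 121 117 117 127  76  26  22  52  51  20 106 120]
 [ 39  50 115 129 128 130 115 118 118 122  74  55  35  22  19  26]
 [ 40  55 129 113 121 130 130 128 118 119 125  56  21  21  19  18]
 [ 43  60 104  92 117 116 126 130 130 114  70  37  23  23  20  26]
 [ 77  81  81  79 118 116 110 106  95  91  92  65  27  25  25  23]]
tcp [ 0.4742 -0.0147  0.1308] slide [ 1.   0.8 51.8] ang [-0.1  0.1 -0.1] t 41.8167
```

>>> jog_arm --moves '[{"slide": [0.5,1.5,0],"angular": [0,0,0],"fingers": 0.55},{"slide": [0.5,1.5,15],"angular": [0,0,0],"fingers": 0.55},{"slide": [0.5,1.5,25],"angular": [0,0,0],"fingers": 0.55},{"slide": [0.5,1.5,35],"angular": [0,0,0],"fingers": 0.55},{"slide": [0.5,1.5,45],"angular": [0,0,0],"fingers": 0.55},{"slide": [0.5,1.5,51],"angular": [0,0,0],"fingers": 0.55},{"slide": [0.5,1.5,51],"angular": [0,0,0],"fingers": 0.55}]' --squeeze 25

```text
clock: 42.4
tcp_pos: [0.4711, -0.0133, 0.0768]
orientation: [-0.001, -0.258, 0.966, 0.001]
wrist_force: [0.5, -0.6, 0.3]
finger_gap: 0.0385
grip_force: 0.0
```

>>> jog_arm --moves '[{"slide": [0,0,0],"angular": [0,0,0],"fingers": 0.7},{"slide": [0,0,0],"angular": [0,0,0],"fingers": 0.8},{"slide": [0,0,0],"angular": [0,0,0],"fingers": 0.9},{"slide": [0,0,0],"angular": [0,0,0],"fingers": 0.9},{"slide": [0,0,0],"angular": [0,0,0],"fingers": 0.9},{"slide": [0,0,0],"angular": [0,0,0],"fingers": 0.9}]'

```text
clock: 42.9
tcp_pos: [0.4711, -0.0115, 0.0786]
orientation: [-0.0, -0.259, 0.966, 0.002]
wrist_force: [-2.9, 7.0, 2.7]
finger_gap: 0.0132
grip_force: 27.2
```

```bash
python3 -c "
from h import *
s=get_state(); print(s['tcp_pos'],s['orientation'].round(4),s['wrist_force'],s['ft_torque'],s['finger_gap'])"
```

```text
[ 0.47108989 -0.01146622  0.0785633 ] [-1.000e-04 -2.589e-01  9.659e-01  2.200e-03] [-2.94619678  6.96000635  2.72640091] [1.31032368 0.53670095 0.00386887] 0.013176733897973969
```

>>> jog_arm --moves '[{"slide": [0,1.5,0],"angular": [0,0,0],"fingers": 0.9},{"slide": [0,2,0],"angular": [0,0,6],"fingers": 0.9},{"slide": [0,2,0],"angular": [0,0,12],"fingers": 0.9},{"slide": [0,2,0],"angular": [0,0,18],"fingers": 0.9},{"slide": [0,2,0],"angular": [0,0,24],"fingers": 0.9},{"slide": [0,2,0],"angular": [0,0,30],"fingers": 0.9},{"slide": [0,2,0],"angular": [0,0,30],"fingers": 0.9}]' --squeeze 40

```text
clock: 43.48
tcp_pos: [0.471, -0.0114, 0.0786]
orientation: [-0.0, 0.002, 1.0, 0.0]
wrist_force: [-1.8, 2.1, 1.5]
finger_gap: 0.0132
grip_force: 42.8
```

```bash
python3 -c "
from h import *
s=get_state(); print(s['tcp_pos'],s['wrist_force'],s['ft_torque'],s['finger_gap'])"; python3 goal.py .471 -.0115 .0785 60
```

```text
[ 0.47102543 -0.01140643  0.07861284] [-1.83444016  2.07708807  1.54611863] [ 0.43015074  0.309674   -0.00889774] 0.013189249118376323
tcp [ 0.471  -0.0114  0.0786] slide [ 0.  -0.1  0.1] ang [ 0.  -0.  29.8] t 43.4833
```

>>> jog_arm --moves '[{"slide": [0,0.5,0],"angular": [0,0,6],"fingers": 0.9},{"slide": [0,0.5,0],"angular": [0,0,12],"fingers": 0.9},{"slide": [0,0.5,0],"angular": [0,0,18],"fingers": 0.9},{"slide": [0,0.5,0],"angular": [0,0,24],"fingers": 0.9},{"slide": [0,0.5,0],"angular": [0,0,30],"fingers": 0.9},{"slide": [0,0.5,0],"angular": [0,0,30],"fingers": 0.9},{"slide": [0,0.5,0],"angular": [0,0,30],"fingers": 0.9}]'

```text
clock: 44.07
tcp_pos: [0.4711, -0.0114, 0.0786]
orientation: [0.0, 0.257, 0.966, -0.0]
wrist_force: [-2.7, -0.2, 2.9]
finger_gap: 0.0128
grip_force: 43.0
```

```bash
python3 -c "
from h import *
s=get_state(); print(s['tcp_pos'],s['wrist_force'],s['ft_torque'],s['finger_gap'])"; python3 goal.py .471 -.0115 .0785 60
```

```text
[ 0.47112679 -0.01144695  0.07863351] [-2.74887029 -0.17035524  2.87517465] [-0.06074908  0.53160322 -0.05527062] 0.012815857651068593
tcp [ 0.4711 -0.0114  0.0786] slide [ 0.1 -0.1  0.1] ang [-0.   0.   0.2] t 44.0667
```

>>> jog_arm --moves '[{"slide": [0,0,0],"angular": [0,0,0],"fingers": 0.7},{"slide": [0,0,0],"angular": [0,0,0],"fingers": 0.55},{"slide": [0,0,0],"angular": [0,0,0],"fingers": 0.55},{"slide": [0,0,0],"angular": [0,0,0],"fingers": 0.55},{"slide": [0,0,-30],"angular": [0,0,0],"fingers": 0.55},{"slide": [0,0,-60],"angular": [0,0,0],"fingers": 0.55},{"slide": [0,0,-100],"angular": [0,0,0],"fingers": 0.55},{"slide": [40,-30,-110],"angular": [0,0,0],"fingers": 0.55},{"slide": [80,-60,-110],"angular": [0,0,0],"fingers": 0.55},{"slide": [80,-100,-110],"angular": [0,0,0],"fingers": 0.55}]'

```text
clock: 44.9
tcp_pos: [0.3575, -0.0481, 0.189]
orientation: [0.0, 0.257, 0.967, 0.0]
wrist_force: [-0.5, -1.7, 0.9]
finger_gap: 0.0387
grip_force: 0.0
```

>>> jog_arm --moves '[{"slide": [40,-20,0],"angular": [0,0,0],"fingers": 0.55},{"slide": [40,-60,0],"angular": [0,0,0],"fingers": 0.55},{"slide": [40,-100,0],"angular": [0,0,0],"fingers": 0.55},{"slide": [40,-140,0],"angular": [0,0,0],"fingers": 0.55},{"slide": [40,-160,0],"angular": [0,0,0],"fingers": 0.55},{"slide": [40,-160,0],"angular": [0,0,0],"fingers": 0.55},{"slide": [40,-160,0],"angular": [0,0,0],"fingers": 0.55}]'

```text
clock: 45.48
tcp_pos: [0.2443, -0.1695, 0.1883]
orientation: [0.0, 0.261, 0.965, -0.0]
wrist_force: [0.3, 0.2, 0.1]
finger_gap: 0.0386
grip_force: 0.0
```

```bash
python3 - <<'E'
from h import *
t=read_camera("top"); s=read_camera("scene"); p=get_state(); print(p["tcp_pos"],p["clock"])
g=cv2.cvtColor(t["color"],cv2.COLOR_RGB2GRAY); print(g[219:243,297:322])
a=[.4685,-.0115]
for h in(30,0,-30,-60):
    d=np.array([np.cos(np.radians(h)),np.sin(np.radians(h))]); print(h,[proj(t,[*(np.array(a)+d*k),.094]).round(1) for k in(.012,.021,-.021)])
for c in(t,s):
    for n,z in(("tab_a_pad",.085),("cover_grip",.146)):
        for r in tip_of(n,c)[:6]: print(n,np.round(r["point"],1),round(r["p"],2),atz(c,r["point"],z).round(4))
E
```

```text
[ 0.24481666 -0.16817139  0.18811201] 45.5833
[[ 45  45  44  44  46  48  46  45  49  52  58  65  61  54  46  43  44  56
   65  55  39  36  36  35  36]
 [ 43  41  42  42  48  52  54  60  63  69  76  80  80  73  64  59  54  60
   63  52  38  35  35  33  34]
 [ 45  42  42  44  52  65  72  82  89  92  93  96  97  92  85  81  75  68
   63  48  37  35  32  35  34]
 [ 46  45  45  50  62  78  91  99 102 103 101 100  99  94  88  90  88  84
   74  57  44  37  34  35  35]
 [ 49  49  51  62  80  93 102 104 102  98  93  88  84  78  78  85  87  90
   89  76  57  45  43  43  37]
 [ 55  54  61  78  95 103 104  99  89  79  71  66  60  60  71  79  77  84
   95  91  76  60  54  51  43]
 [ 59  63  75  92 103 105  99  85  68  56  50  46  45  60  78  76  64  73
   92  98  90  74  61  50  41]
 [ 60  69  87 102 107 101  87  68  51  44  39  37  47  67  80  69  51  61
   85  99  99  86  64  46  38]
 [ 59  76  96 106 104  92  72  54  45  41  37  36  51  72  74  57  39  50
   76  93 102  93  70  47  38]
 [ 62  82 100 107 101  81  61  48  43  42  37  38  50  63  57  41  33  41
   65  91 102  97  78  53  40]
 [ 6
[... 1478 characters left out ...]
306.6, 226.1]), array([305. , 223.6]), array([312.5, 235.7])]
0 [array([308.6, 225.6]), array([308.5, 222.5]), array([309. , 236.7])]
-30 [array([310.7, 226.1]), array([312.1, 223.4]), array([305.4, 235.8])]
-60 [array([312.2, 227.5]), array([314.8, 225.9]), array([302.7, 233.3])]
tab_a_pad [ 90.7 188.1] 0.45 [0.6109 0.6431 0.085 ]
cover_grip [109.9 189.1] 0.65 [0.5914 0.5598 0.146 ]
cover_grip [290.5 183.6] 0.63 [0.596  0.0396 0.146 ]
tab_a_pad [463.9 366.3] 0.79 [0.6983 0.7026 0.085 ]
tab_a_pad [256.4 212.5] 0.4 [0.6801 0.0606 0.085 ]
tab_a_pad [296.6 293.7] 0.22 [0.8053 0.3653 0.085 ]
cover_grip [274.9 178.7] 0.86 [0.5866 0.0326 0.146 ]
cover_grip [432.8 316.1] 0.59 [0.6925 0.6211 0.146 ]
```

```bash
python3 -c "
from workcell import *
print(hand_in())"
```

```text
the job is handed in; nothing more can be done
None
```

I handed the job in at about 46 s of robot time: three vials (all that were in the tray) stand fully down in separate wells, the cover is seated with all four tabs down, and the dial points to 4. I checked the vials, cover and tabs by picture and touch, and the dial only from pixel values because my picture views were used up. The hand-in gave no verdict.

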